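Gauge torch parts, then finish them in a stirred pot of beads

ROBOT

A 6-joint arm with a two-finger parallel gripper is mounted at the origin on a cart in front of the work surface, level with it; the furniture and walls round the work are solid. World frame = base frame: x ahead of the robot, y to its left, z up, the work surface at z = 0. Lengths are in m, angles in rad, forces in N, time in s.
With the tool pointing down it reaches from about 0.35 to 0.975 m from the base axis. Payload 4.9 kg.
Tool frame: the origin (TCP) lies at the very end of the fingers, on their centre line; the grasp point (between the pads) lies 19 mm behind it; z points along the fingers, y is the line along which they close (so a half turn about z gives the same grasp; the last joint's range is limited). The gripper opens to 85 mm and grips with 20 to 120 N. Pads are 22 mm wide; open, the fingers measure 114 mm over their backs; the gripper's body (76 mm by 85 mm) begins 54 mm behind the grasp point. The pads swing forward as they close: fully open they stand 13 mm farther back than shut.
Start: joints at [-1.328, 0.053, 1.613, -0, 1.476, -0.119], TCP at [0.221, -0.585, 0.231] pointing down, gripper open.
Joint ranges: [-3.01, 3.01], [-1.01, 2.22], [0.06, 2.58], [-1.02, 4.17], [0.09, 2.62], [-3.14, 3.14]. Speed limits (rad/s): [2.57, 2.57, 3.14, 3.14, 3.14, 3.14].

INTERFACE

Orientations are given as a unit quaternion [w, x, y, z].
In Python, from plant import manip, vision, order gives the robot as it stands.
- The arm moves only by the tool play_rows, never from a script. Its argument "steps" is a list that holds one entry, the list of rows, each a list of 6 numbers: the shift along the tool's x, y, z in mm, then the turn, a rotation vector about the tool's x, y, z in degrees. A call has 1 to 12 rows; each row is the pose to reach, as a shift and turn from the pose commanded when the call began, along the tool's axes at that moment; what a row does not reach only later rows make up. A row lasts 1/12 s, in which the tool goes at most 41.7 mm and 7.16 degrees, less where a joint would pass 70% of its speed; a pose out of reach is approached as far as the arm can. A call with a gripper value outside its range is refused whole. "claw" is the gripper's target within -1 to 1 (fully open at 1, half-way at 0, shut at -1), set as the call begins (left out, the last holds). The fingers move at their own pace and stop on an object; the grip force is fixed at half the most. Time passes only in rows, so rows that repeat a pose let the fingers close. It gives the time, the measured TCP pose, the force, the opening and the grip force at its end, in the units of the state.
- manip.state(): the state, without advancing time (a new reading comes with each control period).
- vision.grab_frame(name): name is "side" or "top"; returns (picture, depth): 480x640x3 uint8, blue, green, red; 480x640 float32, m along the optical axis (not along the pixel's ray), 0 where there is no reading.
- vision.camera_info(name): a dict with "K" (3x3 intrinsics, pixels), "eye" and "orientation" of the camera in the world. Camera axes: x right, y down, z forward; pixel columns grow to the right and rows downward; lengths in m; the calibration is good to about 2 mm. A picture is of the moment at which its call begins. camera_info takes no time and is no camera call.
- order.job_done(): hands the job in; it is judged then, once.
The state is a dict: "time": time; "joint_pos": joint angles; "joint_vel": joint speeds; "joint_efforts": joint torques, N m; "tool_pos": TCP position; "tool_rot": TCP orientation; "contact_force": force on the tool from outside, world axes, zero at the start; "ft_torque": the same for the moment, N m; "gripper_width": opening from 0.0 (shut) to 1.0 (fully open); "grasp_force": force on a finger pad.
Only numpy, scipy, OpenCV 4.12 (cv2) and the standard library are available. Lean on these libraries where they do the work, as an engineer would, in place of code of your own. Each camera call takes 0.05 s, during which the arm holds its last target. There are 200 camera calls.

TASK

Check and clean the torch parts that are there, taking them in this order: copper nozzle, brass diffuser, steel spacer. Close the bench caliper's jaw firmly on each in turn, open it again and put the part in the pot with the beads. Once all are in, stir the pot with the rod, its tip kept down among the beads, in wide circles about the pot's middle (some 3 cm out from it) for at least four full turns; then hang the rod back in its stand and leave the caliper fully open, with all beads and parts in the pot and the lens case and tape roll left alone.

Things in the scene. Friction and masses are not known exactly. Their poses are not given: they have to be found in the camera images.
- nozzle: copper torch nozzle standing on its base (may be absent), 24 mm across, 32 mm tall; straight for the lower half, tapering above. Origin: centre of its underside, z up along it.
- diffuser: brass gas diffuser standing on its wide end (may be absent), 34 mm tall: 28 mm across for the lower 20 mm, 20 mm across above. Origin: centre of its underside, z up along it.
- spacer: plain round steel spacer with a dark bore mark on top (may be absent), 32 mm across, 28 mm tall. Origin: centre of its underside, z up along it.
- caliper: fixed bench caliper on a dark steel bed 250 x 70 mm, whose top (where parts stand) is 12 mm up. Origin: underside, under the measuring line; own x: the way the moving jaw closes, along the measuring line (y = 0). The fixed jaw's face is at x = +75 mm; the moving jaw's face is at x = (joint jaw). Both jaws are only 16 mm wide (across y) and reach 46 mm up, so fingers have room at both sides of a part.
- anvil: the caliper's fixed jaw, steel, 16 mm wide, face at x = +75 mm of the caliper. Its origin and axes are those of the caliper, not the jaw's own place.
- jaw (a joint): travel of the caliper's moving jaw, m: 0 = fully open (75 mm between the jaws), grows as it closes (gap = 0.075 - value), at most 0.07. It stays where it is left; friction about 2 N. Pushed or pulled by its red grip.
- jaw_grip (a point): point in the upper half of the red square grip (18 x 18 mm, its sides along the caliper's x and y) on the moving jaw's grey carriage; the point is 60 mm above the worktop, the grip's top 13 mm above the point, the flat carriage top (50 mm wide) 25 mm below the point. It lies 55 mm behind the moving jaw's face.
- pot: fixed round polished steel finishing pot, open on top, 55 mm tall, 164 mm across at the rim; flat inner floor 110 mm across, 5 mm up, and straight walls 4 mm thick that slope outward from it to the rim. Eight finishing beads lie in it; pot and beads are slippery. Origin: centre of its underside; axes along the world's.
- stand: fixed stand for the stirring rod: blue foot 80 x 80 mm with an upright aluminium tube, 38 mm outside, bore 20 mm, mouth 85 mm above the worktop. Origin: centre of its underside.
- rod: stirring rod, standing upright in the stand at first: polished, slippery steel shaft 10 mm thick and 75 mm long, above it a square orange handle 26 x 26 mm (sides along its own x and y) and 50 mm long (125 mm in all). It hangs in the tube with the handle's underside on the tube's mouth, the tip then 10 mm above the worktop. Origin: the tip; z up along the rod, towards the handle.
- lens_case: white round lens case, 47 mm across, 17 mm tall, a bystander. Origin: centre of its underside.
- tape_roll: roll of masking tape lying flat, 96 mm across, 24 mm tall, a bystander. Origin: centre of its underside.
- bead0_center (a point): centre of a white ceramic finishing bead, 20 mm across, loose in the pot.
- bead1_center (a point): centre of a blue ceramic finishing bead, 20 mm across, loose in the pot.
- bead2_center (a point): centre of a white ceramic finishing bead, 20 mm across, loose in the pot.
- bead3_center (a point): centre of a blue ceramic finishing bead, 20 mm across, loose in the pot.
- bead4_center (a point): centre of a white ceramic finishing bead, 20 mm across, loose in the pot.
- bead5_center (a point): centre of a blue ceramic finishing bead, 20 mm across, loose in the pot.
- bead6_center (a point): centre of a white ceramic finishing bead, 20 mm across, loose in the pot.
- bead7_center (a point): centre of a blue ceramic finishing bead, 20 mm across, loose in the pot.

How it is judged:
By the outcome, as a careful person would: the job done as asked, in the order asked, and still so for the second after the job is handed in, with the robot touching nothing.
Of nozzle, diffuser, spacer only 2 to 3 are there at a start; the rules pass over those that are not, and their reading is None.
At some moment in a run one of nozzle, diffuser, spacer may be knocked a few centimetres aside while the robot is not near it.
It also fails if it takes over 210 s, if anything falls off the work surface, if the arm or the gripper's body presses on something with over 40 N, if the wrist force passes 120 N, or if a joint passes its speed limit or range.

## Working session

There is one attempt and no reset: what is moved stays moved. The work goes in short steps, Python scripts to look and compute and a tool call to move; the robot and the scene stay as the last step left them, time stands still between calls to the robot, and variables do not carry over. Pictures are saved under pics/ and viewed, at most 14 in all, crops included, and the job is handed in when it is done.

Besides the shell and the picture viewer there is one more tool, called after ">>>" by a JSON object that holds its "name" and its "arguments". play_rows: Moves the arm, as the interface text tells. Its arguments: {"type":"object","properties":{"steps":{"type":"array"},"claw":{"type":"number"}},"required":["steps"]}

```bash
mkdir -p pics; ls; python3 - <<'E'
from plant import manip, vision, order
import cv2
for n in("side","top"):
    im,d=vision.grab_frame(n); cv2.imwrite(f"pics/{n}0.png",im)
    c=vision.camera_info(n); print(n,c)
print(manip.state())
E
```

```text
pics
side {'K': array([[448.15538139,   0.        , 326.51225152],
       [  0.        , 448.15538139, 234.26415721],
       [  0.        ,   0.        ,   1.        ]]), 'eye': array([0.45906739, 1.02888335, 0.47793702]), 'orientation': array([ 0.01146664, -0.01302143,  0.82774832, -0.56083124])}
top {'K': array([[507.19740831,   0.        , 320.94224171],
       [  0.        , 507.19740831, 237.81385098],
       [  0.        ,   0.        ,   1.        ]]), 'eye': array([ 0.31333381, -0.02393527,  1.12355618]), 'orientation': array([ 0.06075748, -0.70068475,  0.70819066, -0.06176881])}
{'time': 0.1, 'joint_pos': array([-1.32799584e+00,  5.33182070e-02,  1.61414599e+00, -1.19258951e-05,
        1.47599056e+00, -1.18993423e-01]), 'joint_vel': array([-0.00030125, -0.00239836, -0.00261682,  0.00210301,  0.00140709,
        0.00100277]), 'joint_efforts': array([ 9.30020724e-04, -3.94899917e+01, -3.71363854e+01, -1.45298886e-04,
        3.82525308e-03, -1.08859388e-05]), 'tool_pos': array([ 0.22108665, -0.58399488,  0.23017538]), 'tool_rot': array([-9.28903126e-04,  9.83682187e-01,  1.79912447e-01, -6.35229796e-05]), 'contact_force': array([1.0092949 , 0.22258751, 0.8019111 ]), 'ft_torque': array([ 0.01237423, -0.05783071, -0.00796486]), 'grasp_force': 0.0, 'gripper_width': 0.9984913770545577}
```

View pics/top0.png

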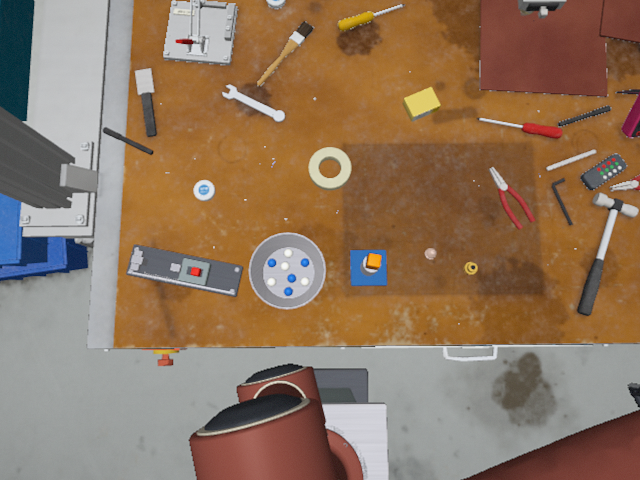

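View pics/side0.png

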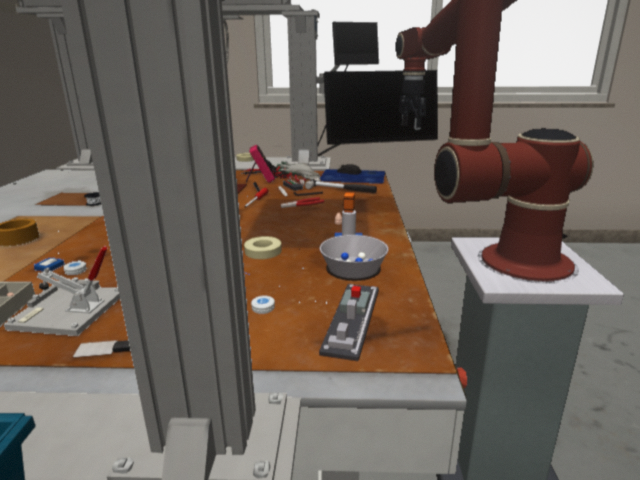

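Top: robot at the bottom (x up, y left). Caliper (185,270), moving jaw (175,267), red grip (195,271), pot (287,270), stand with rod (369,266), nozzle (431,254), diffuser (471,268), lens case (204,190), tape (330,168). No spacer is visible. The side view adds little.

```bash
cat > h.py <<'E'
from plant import manip, vision, order
import numpy as np, cv2
from scipy.spatial.transform import Rotation as R
def cam(n):
    c=vision.camera_info(n); q=c["orientation"]
    return c["K"],c["eye"],R.from_quat([q[1],q[2],q[3],q[0]]).as_matrix()
def onplane(n,uv,z):
    K,e,M=cam(n); r=M@np.linalg.inv(K)@np.array([uv[0],uv[1],1.]); return e+r*(z-e[2])/r[2]
def pix(n,p):
    K,e,M=cam(n); q=K@(M.T@(np.asarray(p)-e)); return q[:2]/q[2]
def blobs(im,lo,hi,box,amin=8):
    x0,y0,x1,y1=box; h=cv2.cvtColor(im,cv2.COLOR_BGR2HSV)
    m=cv2.inRange(h,np.array(lo),np.array(hi)); k=np.zeros_like(m); k[y0:y1,x0:x1]=m[y0:y1,x0:x1]
    n,l,s,c=cv2.connectedComponentsWithStats(k)
    return sorted([(int(s[i][4]),c[i].round(2).tolist(),s[i][:4].tolist()) for i in range(1,n) if s[i][4]>=amin],reverse=True)
def tool():
    s=manip.state(); q=s["tool_rot"]; return s["tool_pos"],R.from_quat([q[1],q[2],q[3],q[0]])
def to(p,yaw=None):
    """shift in mm / turn in deg (tool axes) to TCP p, pointing down, tool y at world angle yaw (deg)"""
    t,r=tool(); out=np.round(r.inv().apply(np.asarray(p)-t)*1000,1)
    y=np.array([np.cos(np.radians(yaw)),np.sin(np.radians(yaw)),0]); z=np.array([0,0,-1.])
    g=R.from_matrix(np.stack([np.cross(y,z),y,z],1)); 
    return out,np.degrees((r.inv()*g).as_rotvec()).round(1)
E
python3 - <<'E'
from h import *
im=cv2.imread("pics/top0.png")
def show(n,bl,z):
    for b in bl[:5]: print(n,b,onplane("top",b[1],z).round(4))
show("grip",blobs(im,(0,150,100),(8,255,255),(120,235,250,305)),.073)
show("hand",blobs(im,(8,180,180),(22,255,255),(345,245,395,290)),.135)
show("foot",blobs(im,(100,120,60),(125,255,255),(340,235,400,295)),.0)
show("nozorange",blobs(im,(0,0,150),(20,130,255),(420,240,445,265)),.016)
show("dif",blobs(im,(20,100,100),(35,255,255),(455,255,485,282)),.02)
show("blue",blobs(im,(105,150,100),(125,255,255),(250,230,326,310)),.015)
c=np.hstack([cv2.resize(im[235:305,115:255],None,fx=5,fy=5,interpolation=2)])
d=cv2.resize(im[235:290,395:505],None,fx=5,fy=5,interpolation=2); 
o=np.zeros((350+275,700,3),np.uint8); o[:350,:700]=c; o[350:,:550]=d; cv2.imwrite("pics/c0.png",o[:600])
E
```

```text
grip (69, [195.23, 271.25], [191, 267, 10, 9]) [0.4297 0.2356 0.073 ]
hand (151, [373.66, 260.03], [367, 254, 14, 13]) [ 0.4412 -0.1293  0.135 ]
foot (871, [366.82, 268.73], [350, 250, 37, 36]) [ 0.4393 -0.1279  0.    ]
nozorange (109, [430.01, 253.25], [424, 248, 13, 12]) [ 0.4703 -0.2667  0.016 ]
dif (122, [470.45, 267.84], [464, 262, 14, 13]) [ 0.4366 -0.3527  0.02  ]
blue (50, [271.44, 262.5], [268, 259, 8, 8]) [0.4536 0.0829 0.015 ]
blue (49, [291.24, 277.92], [288, 274, 8, 8]) [0.4192 0.0394 0.015 ]
blue (48, [304.38, 262.27], [301, 259, 8, 8]) [0.4534 0.0105 0.015 ]
blue (47, [287.98, 291.17], [285, 288, 7, 8]) [0.3904 0.0465 0.015 ]
```

View pics/c0.png

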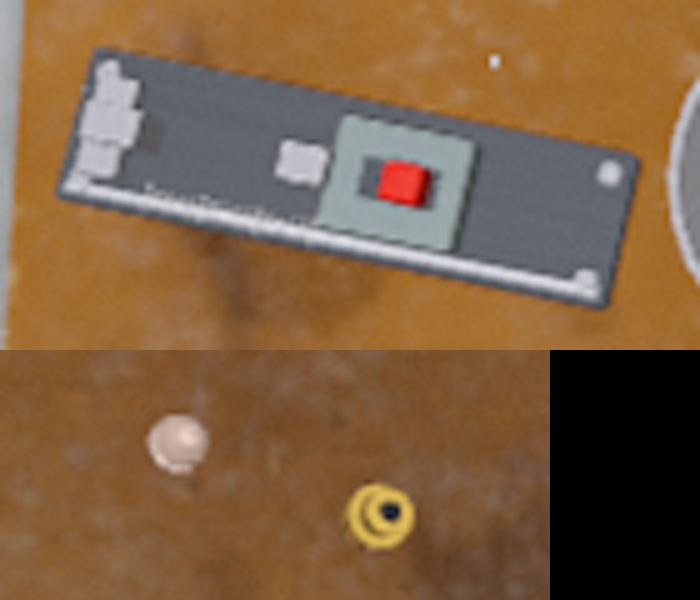

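The crop shows the caliper at an angle: fixed jaw left (110,120), moving jaw (302,163), grip (403,183). The nozzle and diffuser both stand upright.

```bash
python3 - <<'E'
from h import *
im=cv2.imread("pics/top0.png")
f=lambda x,y,z: onplane("top",(115+(x+.5)/5-.5,235+(y+.5)/5-.5),z)
c=[f(98,47,.012),f(637,158,.012),f(607,303,.012),f(60,198,.012)]
print(np.array(c).round(4), [np.linalg.norm(c[i]-c[i-3]).round(4) for i in range(4)])
for a,b in((1,0),(2,3)): d=c[b]-c[a]; print(np.degrees(np.arctan2(d[1],d[0])))
ctr=np.mean(c,0); print("ctr",ctr)
print("jawtop face mid",f(277,160,.046),"anvil face mid",f(142,127,.046))
# grip bright top only
r=im[262:282,186:206]; g=blobs(im,(0,150,200),(8,255,255),(120,235,250,305)); print(g)
print(cv2.cvtColor(im,cv2.COLOR_BGR2HSV)[266:277,189:203,2])
# pot rim : ellipse via edges
for n,z in (("w",.055),):
  g=cv2.GaussianBlur(cv2.cvtColor(im,cv2.COLOR_BGR2GRAY),(5,5),1)
  print(cv2.HoughCircles(g,cv2.HOUGH_GRADIENT,1,50,param1=100,param2=20,minRadius=33,maxRadius=44))
h=cv2.cvtColor(im,cv2.COLOR_BGR2HSV); m=(h[...,1]<70).astype(np.uint8)*255; k=np.zeros_like(m); k[225:315,243:335]=m[225:315,243:335]
cs,_=cv2.findContours(k,cv2.RETR_EXTERNAL,cv2.CHAIN_APPROX_NONE); b=max(cs,key=cv2.contourArea); e=cv2.fitEllipse(b); print(e,onplane("top",e[0],.055))
# foot corners / stand
m=cv2.inRange(h,np.array((100,120,60)),np.array((125,255,255))); k=np.zeros_like(m); k[235:295,340:400]=m[235:295,340:400]
cs,_=cv2.findContours(k,cv2.RETR_EXTERNAL,cv2.CHAIN_APPROX_NONE); b=cv2.convexHull(max(cs,key=cv2.contourArea)); r=cv2.minAreaRect(b); print("foot",r,onplane("top",r[0],.01))
m=cv2.inRange(h,np.array((8,180,120)),np.array((22,255,255))); k=np.zeros_like(m); k[245:290,360:395]=m[245:290,360:395]
cs,_=cv2.findContours(k,cv2.RETR_EXTERNAL,cv2.CHAIN_APPROX_NONE); b=cv2.convexHull(max(cs,key=cv2.contourArea)); r=cv2.minAreaRect(b); print("handle",r,onplane("top",r[0],.135))
o=cv2.resize(im[240:296,345:395],None,fx=10,fy=10,interpolation=2); cv2.imwrite("pics/c1.png",o)
E
```

```text
[[0.4986 0.3881 0.012 ]
 [0.4465 0.148  0.012 ]
 [0.383  0.1601 0.012 ]
 [0.4315 0.4012 0.012 ]] [np.float64(0.2457), np.float64(0.0646), np.float64(0.246), np.float64(0.0684)]
77.75479838468263
78.62748036526439
ctr [0.43989874 0.27434444 0.012     ]
jawtop face mid [0.44319124 0.2964635  0.046     ] anvil face mid [0.45801174 0.35481218 0.046     ]
[(54, [194.56, 270.87], [191, 267, 8, 9])]
[[135 140 156 156 150 150 164 173 172 172 169 169 169 169]
 [109 111 115 191 212 205 201 182 155 139 168 175 172 173]
 [106 107 149 221 237 236 236 230 225 212 171 124 150 164]
 [108 110 191 234 239 239 240 239 242 232 182 108 107 122]
 [107 102 200 237 238 238 238 239 243 229 174 101  94 103]
 [107  97 209 239 238 238 239 239 241 223 157  93  96 134]
 [107 149 224 242 239 238 238 240 238 211 142  98  96 135]
 [105 167 229 243 242 240 239 242 233 191 119  98  87 144]
 [114 128 193 219 229 232 234 243 231 174 100  97 105 155]
 [160 158 149 159 163 167 181 205 196 138  96  96 114 156]
 [169 171 170 169 159 157 156 155 146 118 107  94 124 159]]
[[[286.5 270.5  38.4]
  [282.5 415.5  41.1]]]
((286.8008117675781, 270.3614807128906), (75.96649932861328, 76.95697784423828), 58.72544860839844) [0.43147737 0.04647538 0.055     ]
foot ((368.1234436035156, 267.08197021484375), (35.32383346557617, 35.39276123046875), 88.02507019042969) [ 0.44180893 -0.12999603  0.01      ]
handle ((373.4459533691406, 260.3243408203125), (12.823122024536133, 12.658721923828125), 9.462321281433105) [ 0.44060959 -0.1288984   0.135     ]
```

View pics/c1.png

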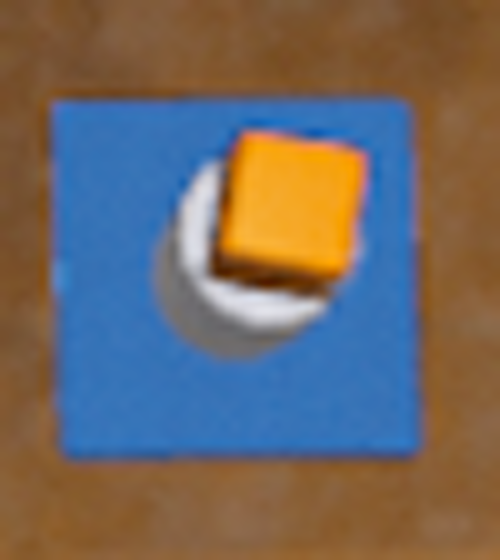

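Rod handle top is centred at (300,202) in the crop and turned ~9° clockwise. I'll use depth to refine the positions.

```bash
cat >> h.py <<'E'
def cloud(n,box,d):
    K,e,M=cam(n); x0,y0,x1,y1=box; v,u=np.mgrid[y0:y1,x0:x1]; z=d[y0:y1,x0:x1]
    p=np.stack([(u-K[0,2])/K[0,0]*z,(v-K[1,2])/K[1,1]*z,z],-1).reshape(-1,3); p=p[z.ravel()>0]; return p@M.T+e
E
python3 - <<'E'
from h import *
im,d=vision.grab_frame("top")
p=cloud("top",(115,235,250,305),d)
a=np.radians(78.2); X=np.array([np.cos(a),np.sin(a)]); Y=np.array([-X[1],X[0]])
c=np.array([.44,.2743]); q=np.c_[(p[:,:2]-c)@X,(p[:,:2]-c)@Y,p[:,2]]*1000
bed=q[(q[:,2]>8)&(q[:,2]<16)]; print("bed",bed.min(0),bed.max(0),np.median(bed[:,2]))
h=q[q[:,2]>40]
for lo,hi in((-80,-10),(-10,40),(40,130)):
    s=h[(h[:,0]>lo)&(h[:,0]<hi)]; print(len(s),s.min(0).round(1),s.max(0).round(1),s.mean(0).round(1))
r=h[h[:,2]>68]; print("grip",len(r),r.min(0).round(1),r.max(0).round(1),r.mean(0).round(1),(c+r[:,0].mean()/1000*X+r[:,1].mean()/1000*Y).round(4))
for n,b in(("noz",(415,240,447,270)),("dif",(455,253,487,284)),("rod",(345,235,400,295)),("pot",(245,228,330,312))):
    p=cloud("top",b,d); 
    t=dict(noz=(.004,.1),dif=(.004,.1),rod=(.125,.2),pot=(.048,.07))[n]; s=p[(p[:,2]>t[0])&(p[:,2]<t[1])]
    print(n,len(s),s.min(0).round(4),s.max(0).round(4),((s.min(0)+s.max(0))/2).round(4),s.mean(0).round(4))
f=lambda x,y: onplane("top",(345+(x+.5)/10-.5,240+(y+.5)/10-.5),.135)
c=[f(245,132),f(368,150),f(345,280),f(220,260)]; print(np.mean(c,0)); 
for i in range(4): e=c[i]-c[i-1]; print(np.linalg.norm(e),np.degrees(np.arctan2(e[1],e[0])))
E
```

```text
bed [-122.528543    -35.04191728    8.01994609] [127.12690614  35.47743951  15.99349464] 11.844010797409155
83 [-44.5 -16.5  40.1] [-11.8  10.4  60.7] [-33.7   0.4  51.2]
76 [ 1.9 -7.8 40.1] [23.2  8.2 50.7] [11.8  0.2 45.9]
90 [84.7 -8.1 40.2] [109.8   7.8  51.3] [96.6 -0.1 45.2]Traceback (most recent call last):
  File "<stdin>", line 10, in <module>
    return umr_minimum(a, axis, None, out, keepdims, initial, where)
ValueError: zero-size array to reduction operation minimum which has no identity
```

```bash
python3 - <<'E'
from h import *
im,d=vision.grab_frame("top")
p=cloud("top",(186,262,206,282),d); print("gripz",np.sort(p[:,2])[-10:].round(3))
for n,b in(("noz",(415,240,447,270)),("dif",(455,253,487,284)),("rod",(345,235,400,295)),("pot",(245,228,330,312))):
    p=cloud("top",b,d); 
    t=dict(noz=(.006,.1),dif=(.006,.1),rod=(.125,.2),pot=(.048,.07))[n]; s=p[(p[:,2]>t[0])&(p[:,2]<t[1])]
    if len(s): print(n,len(s),((s.min(0)+s.max(0))/2).round(4),s.mean(0).round(4),s.max(0)-s.min(0))
f=lambda x,y: onplane("top",(345+(x+.5)/10-.5,240+(y+.5)/10-.5),.135)
c=[f(245,132),f(368,150),f(345,280),f(220,260)]; print(np.mean(c,0)); 
for i in range(4): e=c[i]-c[i-1]; print(np.linalg.norm(e),np.degrees(np.arctan2(e[1],e[0])))
u=cv2.cvtColor(im,cv2.COLOR_BGR2HSV)
for n,(x0,y0,x1,y1),lo,hi,z in (("grip",(188,264,204,280),(0,150,190),(8,255,255),.073),("dif",(455,253,487,284),(20,100,100),(35,255,255),.02)):
    m=cv2.inRange(u[y0:y1,x0:x1],np.array(lo),np.array(hi)); cs,_=cv2.findContours(m,cv2.RETR_EXTERNAL,1); r=cv2.minAreaRect(max(cs,key=cv2.contourArea)); print(n,r,onplane("top",(r[0][0]+x0,r[0][1]+y0),z))
m=cv2.absdiff(im[240:268,416:446],cv2.medianBlur(im,31)[240:268,416:446]).sum(2); ys,xs=np.where(m>110); print("noz px",xs.min()+416,xs.max()+416,ys.min()+240,ys.max()+240,xs.mean()+416,ys.mean()+240)
m=cv2.absdiff(im[253:284,455:487],cv2.medianBlur(im,31)[253:284,455:487]).sum(2); ys,xs=np.where(m>110); print("dif px",xs.min()+455,xs.max()+455,ys.min()+253,ys.max()+253)
for z in (0,.016,.032): print("noz proj base at",z,pix("top",(.4685,-.266,z)))
E
```

```text
gripz [0.055 0.055 0.055 0.055 0.055 0.055 0.056 0.056 0.056 0.056]
noz 104 [ 0.4797 -0.2769  0.0203] [ 0.4708 -0.2655  0.0224] [0.03841496 0.04302901 0.02802017]
dif 156 [ 0.4425 -0.3499  0.0224] [ 0.4363 -0.3485  0.025 ] [0.05299358 0.0570195  0.032839  ]
rod 181 [ 0.442  -0.1286  0.1329] [ 0.4416 -0.1288  0.1346] [0.02824141 0.0278499  0.0139448 ]
pot 727 [0.4337 0.0481 0.0545] [0.4361 0.0489 0.0534] [0.16245095 0.16106654 0.01300726]
[ 0.44107054 -0.13000124  0.135     ]
0.02589236203092295 -12.459297828726255
0.024406218283093854 -99.03656683133592
0.026191922573538685 168.3061778857595
0.024739803218083608 80.22790976926188
grip ((6.615385055541992, 6.923076629638672), (7.452413558959961, 7.452413558959961), 11.309932708740234) [0.43035466 0.23690767 0.073     ]
dif ((15.250001907348633, 14.750000953674316), (12.727922439575195, 12.020814895629883), 45.0) [ 0.43681114 -0.35231901  0.02      ]
noz px 425 435 248 259 430.08490566037733 253.27358490566039
dif px 465 477 262 273
noz proj base at 0 [428.20280686 255.07934927]
noz proj base at 0.016 [429.71808328 254.06991055]
noz proj base at 0.032 [431.27667942 253.03161334]
```

```bash
python3 - <<'E'
from h import *
im=cv2.imread("pics/side0.png")
print(blobs(im,(0,150,80),(10,255,255),(340,275,375,310)))
for z in (.046,.056,.06,.073):
    p=onplane("top",(194.6,270.9),z); print(z,p.round(4),pix("side",p))
K,e,M=cam("top"); print(M)
E
```

```text
[(91, [355.65, 290.87], [351, 286, 10, 11])]
0.046 [0.4334 0.2436 0.046 ] [354.044199   289.96576597]
0.056 [0.4323 0.2412 0.056 ] [354.67289276 284.90145453]
0.06 [0.4319 0.2402 0.06  ] [354.92494219 282.87112299]
0.073 [0.4304 0.2369 0.073 ] [355.74636976 276.25428452]
[[-1.06988068e-02 -9.84930969e-01  1.72616692e-01]
 [-9.99942639e-01  1.04509778e-02 -2.34450879e-03]
 [ 5.05166090e-04 -1.72631874e-01 -9.84986285e-01]]
```

```bash
python3 - <<'E'
from h import *
im,d=vision.grab_frame("top"); s,ds=vision.grab_frame("side")
K,e,M=cam("top")
def grid(n,x0,y0,x1,y1,dd,st):
    for v in range(y0,y1,st): print([int(1000*cloud(n,(u,v,u+1,v+1),dd)[0,2]) if dd[v,u]>0 else -1 for u in range(x0,x1,st)])
grid("top",176,256,214,288,d,3); print(); grid("side",340,278,372,312,ds,3)
cv2.imwrite("pics/c2.png",np.vstack([cv2.resize(s[270:365,310:395],None,fx=6,fy=6,interpolation=2)]))
E
```

```text
[11, 9, 11, 13, 10, 12, 8, 3, 0, -2, -3, -1, 1]
[11, 10, 13, 36, 35, 35, 10, 11, 12, 15, 12, 9, -3]
[14, 7, 34, 34, 35, 35, 32, 34, 37, 32, 33, 13, 9]
[45, 47, 32, 34, 32, 32, 35, 34, 33, 31, 34, 29, 18]
[44, 44, 36, 35, 35, 54, 53, 55, 35, 39, 35, 24, 13]
[48, 39, 36, 38, 36, 51, 51, 55, 41, 35, 38, 17, 10]
[13, 33, 34, 34, 38, 48, 56, 47, 32, 36, 35, 9, 10]
[14, 35, 34, 35, 34, 35, 33, 36, 31, 34, 29, 13, -1]
[15, 32, 32, 33, 34, 32, 36, 34, 33, 34, 24, 12, 14]
[14, 12, 15, 8, 9, 8, 31, 32, 33, 35, 18, 6, 11]
[1, -5, 0, 8, 12, 11, 13, 9, 10, 13, 12, 10, 9]

[0, 2, 2, 2, 0, 2, 2, 2, 2, 0, -1]
[-2, -1, 0, -1, -1, -1, -1, -2, -1, -2, -1]
[-3, -3, 0, 10, -3, -1, -1, 0, -2, 0, -2]
[0, -1, 9, 8, 50, 51, 51, 9, 10, 10, 10]
[-2, -2, 32, 33, 49, 49, 51, 10, 10, 10, 10]
[-2, -2, 34, 32, 43, 44, 43, 34, 32, 33, 12]
[-1, 31, 32, 32, 36, 36, 37, 34, 34, 32, 11]
[-2, 33, 33, 34, 35, 34, 35, 32, 34, 32, 9]
[11, 32, 32, 46, 44, 44, 33, 32, 32, 30, 9]
[29, 31, 31, 42, 44, 41, 34, 33, 33, 21, 12]
[22, 23, 26, 37, 36, 33, 28, 29, 29, 10, 10]
[16, 17, 17, 30, 31, 26, 20, 22, 22, 12, 10]
```

View pics/c2.png

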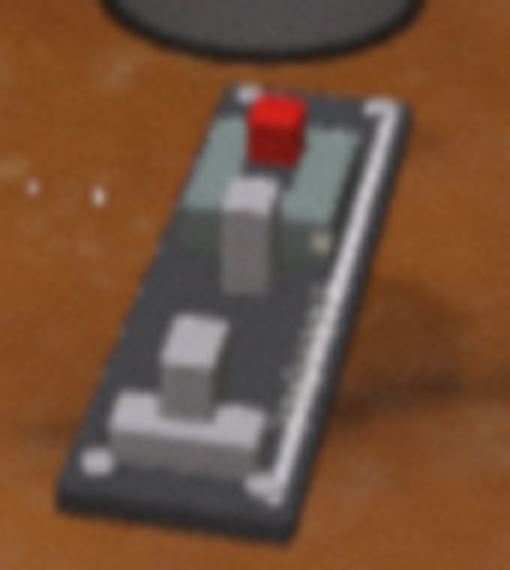

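The side crop shows the grip's top at ~55 mm with the carriage top at ~35 mm. The depth agrees, so I'll take the grip at TCP z≈0.043.

```bash
python3 -c "
from h import *
print(to((.470,-.266,.10),-11.8))"
```

```text
(array([ 345.4, -209.5,  131. ]), array([ -0. ,  -0. , -57.5]))
```

>>> {"name": "play_rows", "arguments": {"steps": [[[30, -18, 11, 0, 0, -5], [60, -36, 22, 0, 0, -10], [92, -56, 35, 0, 0, -15], [125, -76, 48, 0, 0, -21], [158, -96, 60, 0, 0, -27], [190, -115, 72, 0, 0, -33], [222, -135, 84, 0, 0, -39], [255, -155, 96, 0, 0, -45], [285, -173, 108, 0, 0, -50], [315, -191, 120, 0, 0, -54], [335, -203, 127, 0, 0, -57.5], [345.4, -209.5, 131, 0, 0, -57.5]]], "claw": 1}}

```text
time: 1.3
tool_pos: [0.4708, -0.2636, 0.099]
tool_rot: [-0.001, 0.775, 0.632, 0.0]
contact_force: [-0.7, -0.3, -0.4]
gripper_width: 0.994
grasp_force: 0.0
```

```bash
python3 -c "
from h import *
print(to((.470,-.266,.002),-11.8), manip.state()['joint_pos'].round(2))
im,d=vision.grab_frame('top')
p=[pix('top',(.470,-.266,.014)),pix('top',(.4367,-.3525,.02))];print(p)
cv2.imwrite('pics/t1.png',im[180:330,330:530].repeat(3,0).repeat(3,1))"
```

```text
(array([-2.7, -0.2, 97. ]), array([-0.1, -0.1,  0.2])) [-0.65 -0.03  1.93  0.    1.25 -0.45]
[array([429.49398654, 253.52511509]), array([470.33584001, 267.79970431])]
```

View pics/t1.png

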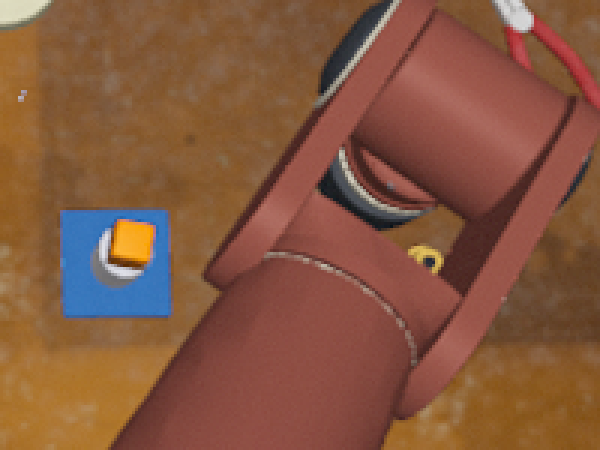

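The arm covers the nozzle, and the diffuser is unchanged at crop (430,258). Descending.

>>> {"name": "play_rows", "arguments": {"steps": [[[0, 0, 20, 0, 0, 0], [0, 0, 40, 0, 0, 0], [0, 0, 60, 0, 0, 0], [0, 0, 75, 0, 0, 0], [0, 0, 87, 0, 0, 0], [0, 0, 94, 0, 0, 0], [0, 0, 97, 0, 0, 0], [0, 0, 97, 0, 0, 0]]]}}

```text
time: 2.02
tool_pos: [0.4699, -0.2667, 0.0032]
tool_rot: [-0.0, 0.776, 0.631, -0.0]
contact_force: [-0.9, -0.6, 0.1]
gripper_width: 0.999
grasp_force: 0.0
```

>>> {"name": "play_rows", "arguments": {"steps": [[[0, 0, 0, 0, 0, 0], [0, 0, 0, 0, 0, 0], [0, 0, 0, 0, 0, 0], [0, 0, 0, 0, 0, 0], [0, 0, 0, 0, 0, 0], [0, 0, 0, 0, 0, 0], [0, 0, 0, 0, 0, 0], [0, 0, 0, 0, 0, 0], [0, 0, 0, 0, 0, 0], [0, 0, 0, 0, 0, 0]]], "claw": -1}}

```text
time: 2.85
tool_pos: [0.4706, -0.2667, 0.0041]
tool_rot: [0.001, 0.776, 0.631, 0.0]
contact_force: [-1.4, 0.8, 5.3]
gripper_width: 0.238
grasp_force: 59.0
```

>>> {"name": "play_rows", "arguments": {"steps": [[[0, 0, -10, 0, 0, 0], [0, 0, -30, 0, 0, 0], [0, 0, -60, 0, 0, 0], [0, 0, -90, 0, 0, 0], [0, 0, -120, 0, 0, 0], [0, 0, -150, 0, 0, 0], [0, 0, -170, 0, 0, 0], [0, 0, -180, 0, 0, 0], [0, 0, -180, 0, 0, 0], [0, 0, -180, 0, 0, 0]]]}}

```text
time: 3.68
tool_pos: [0.4698, -0.2661, 0.1827]
tool_rot: [-0.0, 0.776, 0.631, -0.0]
contact_force: [1.2, -0.0, 0.2]
gripper_width: 0.234
grasp_force: 58.9
```

```bash
python3 -c "
from h import *
im,d=vision.grab_frame('side')
s=manip.state();t=s['tool_pos'];print(t,s['gripper_width']);u,v=pix('side',t);print(u,v)
u,v=int(u),int(v);cv2.imwrite('pics/s1.png',cv2.resize(im[v-45:v+45,u-45:u+45],None,fx=6,fy=6,interpolation=2))
print(to((.4541,.3418,.18),-11.8))"
```

```text
[ 0.46925066 -0.26570034  0.18140917] 0.23866136556961545
338.70099065600584 164.4164399715854
(array([ 591.6, -138.8,    2.5]), array([-0.2, -0.1,  0. ]))
```

View pics/s1.png

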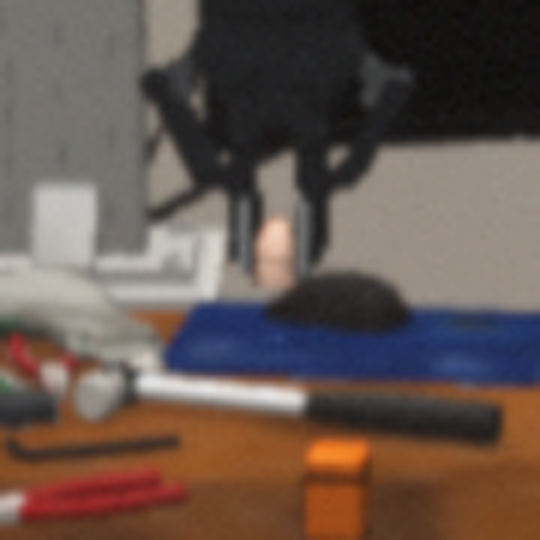

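Nozzle held upright between the pads, bottom just below the tips (crop 288). Carrying it to the caliper.

>>> {"name": "play_rows", "arguments": {"steps": [[[15, -4, 0, 0, 0, 0], [45, -10, 0, 0, 0, 0], [82, -19, 0, 0, 0, 0], [121, -28, 0, 0, 0, 0], [160, -37, 0, 0, 0, 0], [200, -47, 0, 0, 0, 0], [240, -56, 0, 0, 0, 0], [280, -66, 0, 0, 0, 0], [320, -75, 0, 0, 0, 0], [360, -84, 0, 0, 0, 0], [400, -94, 0, 0, 0, 0], [440, -103, 0, 0, 0, 0]]]}}

```text
time: 4.73
tool_pos: [0.4567, 0.1877, 0.1811]
tool_rot: [-0.001, 0.776, 0.631, -0.002]
contact_force: [1.9, -1.1, 0.6]
gripper_width: 0.241
grasp_force: 58.9
```

>>> {"name": "play_rows", "arguments": {"steps": [[[40, -9, 0, 0, 0, 0], [80, -18, 0, 0, 0, 0], [115, -27, 5, 0, 0, 0], [138, -33, 20, 0, 0, 0], [151, -36, 40, 0, 0, 0], [151.5, -36, 60, 0, 0, 0], [151.5, -36, 80, 0, 0, 0], [151.5, -36, 95, 0, 0, 0], [151.5, -36, 100, 0, 0, 0], [151.5, -36, 100, 0, 0, 0], [151.5, -36, 100, 0, 0, 0]]]}}

```text
time: 5.65
tool_pos: [0.4539, 0.341, 0.0827]
tool_rot: [-0.0, 0.776, 0.631, -0.001]
contact_force: [0.4, -0.4, 0.1]
gripper_width: 0.235
grasp_force: 58.9
```

```bash
python3 -c "
from h import *
im,d=vision.grab_frame('side')
print(to((.4541,.3418,.017),-11.8),manip.state()['tool_pos'])
cv2.imwrite('pics/s2.png',cv2.resize(im[250:390,270:430],None,fx=4,fy=4,interpolation=2))"
```

```text
(array([ 0.3, -0.7, 66.8]), array([ 0., -0.,  0.])) [0.4547205  0.34130254 0.08378379]
```

View pics/s2.png

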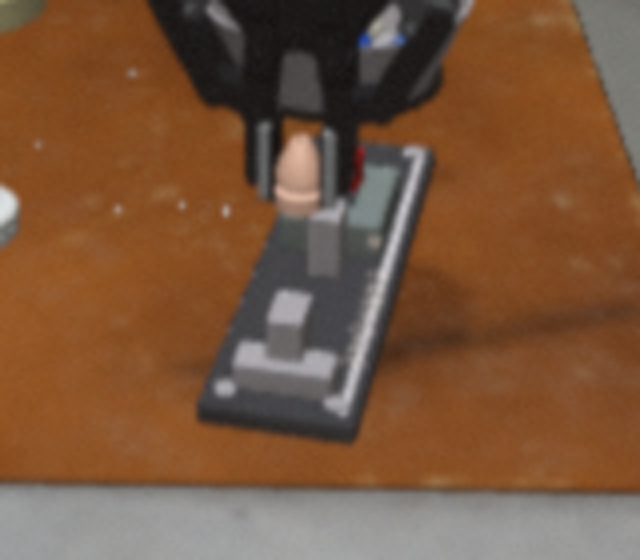

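The nozzle is hanging over the gap between jaw and anvil, near the anvil side. Lowering.

>>> {"name": "play_rows", "arguments": {"steps": [[[0, -1, 15, 0, 0, 0], [0, -1, 30, 0, 0, 0], [0, -1, 45, 0, 0, 0], [0, -1, 55, 0, 0, 0], [0, -1, 61, 0, 0, 0], [0, -1, 64, 0, 0, 0], [0, -1, 64, 0, 0, 0], [0, -1, 64, 0, 0, 0]]]}}

```text
time: 6.37
tool_pos: [0.4543, 0.3416, 0.0201]
tool_rot: [0.0, 0.776, 0.631, 0.001]
contact_force: [0.7, -0.4, 0.5]
gripper_width: 0.241
grasp_force: 58.9
```

>>> {"name": "play_rows", "arguments": {"steps": [[[0, 0, 1, 0, 0, 0], [0, 0, 2, 0, 0, 0], [0, 0, 2.5, 0, 0, 0], [0, 0, 2.5, 0, 0, 0], [0, 0, 2.5, 0, 0, 0]]]}}

```text
time: 6.78
tool_pos: [0.4538, 0.3413, 0.0169]
tool_rot: [-0.0, 0.776, 0.631, 0.0]
contact_force: [-0.1, 0.1, -0.8]
gripper_width: 0.236
grasp_force: 58.9
```

>>> {"name": "play_rows", "arguments": {"steps": [[[0, 0, 0.5, 0, 0, 0], [0, 0, 0.5, 0, 0, 0], [0, 0, 0.5, 0, 0, 0], [0, 0, 0.5, 0, 0, 0], [0, 0, 0.5, 0, 0, 0], [0, 0, 0.5, 0, 0, 0], [0, 0, -10, 0, 0, 0], [0, 0, -30, 0, 0, 0], [0, 0, -55, 0, 0, 0], [0, 0, -75, 0, 0, 0], [0, 0, -80, 0, 0, 0]]], "claw": 1}}

```text
time: 7.7
tool_pos: [0.4561, 0.3427, 0.1019]
tool_rot: [0.001, 0.776, 0.631, 0.004]
contact_force: [0.6, 1.0, 0.5]
gripper_width: 1.0
grasp_force: 0.0
```

>>> {"name": "play_rows", "arguments": {"steps": [[[-20, 0, 0, 0, 0, 0], [-50, 0, 0, 0, 0, 0], [-80, 0, 0, 0, 0, 0], [-98, 0, 0, 0, 0, 0], [-103, 0, 0, 0, 0, 0], [-103, 0, 0, 0, 0, 0]]]}}

```text
time: 8.2
tool_pos: [0.4323, 0.2396, 0.0964]
tool_rot: [-0.0, 0.776, 0.63, -0.0]
contact_force: [-0.1, -0.5, 0.2]
gripper_width: 0.998
grasp_force: 0.0
```

```bash
python3 -c "
from h import *
im,d=vision.grab_frame('side')
print(to((.4328,.2414,.043),-11.8),manip.state()['tool_pos'])
cv2.imwrite('pics/s3.png',cv2.resize(im[250:390,270:430],None,fx=4,fy=4,interpolation=2))"
```

```text
(array([ 0.9, -0.1, 53.8]), array([ 0., -0., -0.])) [0.43273036 0.24044218 0.09675073]
```

View pics/s3.png

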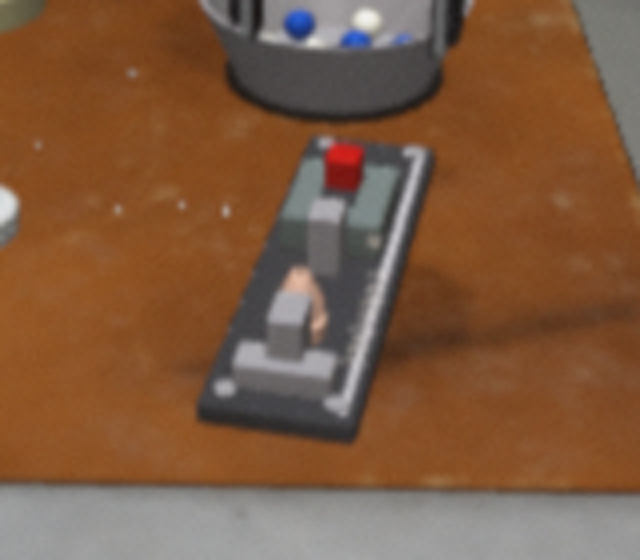

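The nozzle stands behind the anvil in view and looks tilted: tip (300,270), base (320,325). I'll check that in numbers.

```bash
cat >> h.py <<'E'
A=np.radians(78.2); CX=np.array([np.cos(A),np.sin(A)]); CY=np.array([-CX[1],CX[0]]); C0=np.array([.44,.2743])
def cal(p): p=np.atleast_2d(p); return np.c_[(p[:,:2]-C0)@CX,(p[:,:2]-C0)@CY,p[:,2]]*1000
def copper(n,lo=(0,40,90),hi=(16,150,255),x=(15,90),y=(-40,40),z=(13,60)):
    im,d=vision.grab_frame(n); K,e,M=cam(n); h=cv2.cvtColor(im,cv2.COLOR_BGR2HSV)
    m=cv2.inRange(h,np.array(lo),np.array(hi))>0; v,u=np.nonzero(m&(d>0)); zz=d[v,u]
    q=cal(np.stack([(u-K[0,2])/K[0,0]*zz,(v-K[1,2])/K[1,1]*zz,zz],-1)@M.T+e)
    k=(q[:,0]>x[0])&(q[:,0]<x[1])&(abs(q[:,1]-sum(y)/2)<(y[1]-y[0])/2)&(q[:,2]>z[0])&(q[:,2]<z[1])
    return q[k]
E
python3 -c "
from h import *
for n in('side','top'):
    q=copper(n); print(n,len(q))
    for a in range(12,52,6):
        s=q[(q[:,2]>=a)&(q[:,2]<a+6)]
        if len(s): print(a,len(s),s.mean(0).round(1),s.min(0).round(1),s.max(0).round(1))
"
```

```text
side 83
12 9 [66.5 10.4 15.8] [22.3 -2.9 13. ] [77.5 13.3 17.6]
18 12 [72.6 10.9 20.1] [64.9  9.1 18. ] [76.5 13.  22.2]
24 9 [73.3 10.8 27.4] [71.4  9.2 24.2] [76.7 12.4 29.8]
30 12 [69.3  8.6 32.7] [65.2 -7.1 30.9] [74.2 11.9 35.4]
36 33 [70.5  2.2 39.2] [62.8 -4.9 36.1] [74.8  8.7 41.6]
42 8 [68.5  1.9 42.6] [63.5 -1.3 42.2] [73.5  4.6 43.1]
top 0
```

It's upright: apex at z 43, centred at (69, 2) in caliper mm. The tilted look came from the anvil blocking the view. Gripping the red grip.

>>> {"name": "play_rows", "arguments": {"steps": [[[1, 0, 12, 0, 0, 0], [1, 0, 26, 0, 0, 0], [1, 0, 40, 0, 0, 0], [1, 0, 48, 0, 0, 0], [1, 0, 52, 0, 0, 0], [1, 0, 53, 0, 0, 0], [1, 0, 53, 0, 0, 0]]]}}

```text
time: 8.93
tool_pos: [0.4329, 0.2417, 0.0436]
tool_rot: [-0.0, 0.776, 0.631, -0.0]
contact_force: [-1.0, 0.2, 1.2]
gripper_width: 0.998
grasp_force: 0.0
```

>>> {"name": "play_rows", "arguments": {"steps": [[[0, 0, 0, 0, 0, 0], [0, 0, 0, 0, 0, 0], [0, 0, 0, 0, 0, 0], [0, 0, 0, 0, 0, 0], [0, 0, 0, 0, 0, 0], [0, 0, 0, 0, 0, 0], [0, 0, 0, 0, 0, 0], [0, 0, 0, 0, 0, 0], [0, 0, 0, 0, 0, 0], [0, 0, 0, 0, 0, 0]]], "claw": -1}}

```text
time: 9.77
tool_pos: [0.4311, 0.2419, 0.0444]
tool_rot: [-0.002, 0.776, 0.631, -0.002]
contact_force: [-8.2, 0.3, 8.7]
gripper_width: 0.189
grasp_force: 59.4
```

>>> {"name": "play_rows", "arguments": {"steps": [[[3, -1, -1, 0, 0, 0], [8, -1.5, -1, 0, 0, 0], [14, -1.5, -1, 0, 0, 0], [20, -1.5, -1, 0, 0, 0], [25, -1.5, -1, 0, 0, 0], [29, -1.5, -1, 0, 0, 0], [32, -1.5, -1, 0, 0, 0], [34, -1.5, -1, 0, 0, 0], [35, -1.5, -1, 0, 0, 0], [35, -1.5, -1, 0, 0, 0]]]}}

```text
time: 10.6
tool_pos: [0.4383, 0.2763, 0.0445]
tool_rot: [-0.0, 0.776, 0.631, -0.0]
contact_force: [-2.4, -0.1, -1.6]
gripper_width: 0.187
grasp_force: 59.0
```

>>> {"name": "play_rows", "arguments": {"steps": [[[1, 0, 0, 0, 0, 0], [2, 0, 0, 0, 0, 0], [3, 0, 0, 0, 0, 0], [4, 0, 0, 0, 0, 0], [5, 0, 0, 0, 0, 0], [5.5, 0, 0, 0, 0, 0], [6, 0, 0, 0, 0, 0], [6, 0, 0, 0, 0, 0]]]}}

```text
time: 11.27
tool_pos: [0.4393, 0.2809, 0.0445]
tool_rot: [0.001, 0.776, 0.631, -0.001]
contact_force: [-4.1, -5.4, 0.6]
gripper_width: 0.186
grasp_force: 59.3
```

>>> {"name": "play_rows", "arguments": {"steps": [[[1, 0, 0, 0, 0, 0], [2, 0, 0, 0, 0, 0], [3, 0, 0, 0, 0, 0], [3, 0, 0, 0, 0, 0], [3, 0, 0, 0, 0, 0], [3, 0, 0, 0, 0, 0]]]}}

```text
time: 11.77
tool_pos: [0.4394, 0.2813, 0.0445]
tool_rot: [0.002, 0.776, 0.631, -0.004]
contact_force: [-6.6, -14.9, 5.8]
gripper_width: 0.185
grasp_force: 60.0
```

>>> {"name": "play_rows", "arguments": {"steps": [[[1, 0, 0, 0, 0, 0], [2, 0, 0, 0, 0, 0], [3, 0, 0, 0, 0, 0], [3, 0, 0, 0, 0, 0], [3, 0, 0, 0, 0, 0], [3, 0, 0, 0, 0, 0]]]}}

```text
time: 12.27
tool_pos: [0.4394, 0.2816, 0.0445]
tool_rot: [0.004, 0.775, 0.631, -0.007]
contact_force: [-8.8, -25.0, 11.2]
gripper_width: 0.185
grasp_force: 60.7
```

```bash
python3 -c "
from h import *
t,_=tool(); print('tcp cal',cal(t))
q=copper('side'); k=q[q[:,2]>36]; print(k.mean(0),k.min(0),k.max(0))
k=q[(q[:,2]<30)&(q[:,0]>50)]; print(len(k),k.min(0),k.max(0))
"
```

```text
tcp cal [[ 7.02008137  2.07048812 44.45544638]]
[66.38277558  2.65712471 40.53396001] [15.19098585 -4.60537676 36.13953733] [79.86990125 10.93371894 43.92228779]
28 [62.21593083 10.09095177 13.32809061] [82.48785734 13.79081671 29.54505688]
```

Jaw is firm on the nozzle: 25 N, gap 24 mm. Opening.

>>> {"name": "play_rows", "arguments": {"steps": [[[-8, 0, 0, 0, 0, 0], [-14, 0, 0, 0, 0, 0], [-21, 0, 0, 0, 0, 0], [-28, 0, 0, 0, 0, 0], [-35, 0, 0, 0, 0, 0], [-42, 0, 0, 0, 0, 0], [-48, 0, 0, 0, 0, 0], [-52, 0, 0, 0, 0, 0], [-55, 0, 0, 0, 0, 0], [-57, 0, 0, 0, 0, 0], [-58, 0, 0, 0, 0, 0], [-58, 0, 0, 0, 0, 0]]]}}

```text
time: 13.32
tool_pos: [0.4287, 0.2306, 0.0446]
tool_rot: [-0.0, 0.776, 0.631, -0.001]
contact_force: [-4.4, 0.6, -4.2]
gripper_width: 0.184
grasp_force: 58.8
```

>>> {"name": "play_rows", "arguments": {"steps": [[[-2, 0, 0, 0, 0, 0], [-4, 0, 0, 0, 0, 0], [-5, 0, 0, 0, 0, 0], [-5, 0, 0, 0, 0, 0], [-5, 0, 0, 0, 0, 0], [-5, 0, 0, 0, 0, 0]]]}}

```text
time: 13.82
tool_pos: [0.4286, 0.23, 0.0446]
tool_rot: [-0.003, 0.776, 0.63, 0.004]
contact_force: [-0.2, 17.9, -13.4]
gripper_width: 0.181
grasp_force: 59.0
```

```bash
python3 -c "
from h import *
t,_=tool(); print('tcp cal',cal(t),manip.state()['contact_force'])
"
```

```text
tcp cal [[-45.72789545   2.07691624  44.59972315]] [ -0.17455678  17.91412558 -13.41522914]
```

>>> {"name": "play_rows", "arguments": {"steps": [[[3, 0, 0, 0, 0, 0], [5, 0, 0, 0, 0, 0], [5, 0, 0, 0, 0, 0]]]}}

```text
time: 14.07
tool_pos: [0.4288, 0.2309, 0.0446]
tool_rot: [0.0, 0.776, 0.631, -0.001]
contact_force: [-5.0, 0.3, -5.8]
gripper_width: 0.185
grasp_force: 60.2
```

>>> {"name": "play_rows", "arguments": {"steps": [[[0, 0, 0, 0, 0, 0], [0, 0, 0, 0, 0, 0], [0, 0, 0, 0, 0, 0], [0, 0, 0, 0, 0, 0], [0, 0, 0, 0, 0, 0], [0, 0, 0, 0, 0, 0], [0, 0, -15, 0, 0, 0], [0, 0, -35, 0, 0, 0], [0, 0, -52, 0, 0, 0], [0, 0, -58, 0, 0, 0], [0, 0, -58, 0, 0, 0]]], "claw": 1}}

```text
time: 14.98
tool_pos: [0.4308, 0.2315, 0.105]
tool_rot: [0.001, 0.776, 0.631, 0.002]
contact_force: [0.2, 0.4, -1.0]
gripper_width: 1.002
grasp_force: 0.0
```

```bash
python3 -c "
from h import *
t,_=tool(); print('tcp cal',cal(t)); g=C0+.074*CX+.0015*CY; print(g,to((g[0],g[1],.016),-11.8))
q=copper('side'); k=q[(q[:,2]>38)]; print(k.mean(0),k.min(0),k.max(0))
k=q[(q[:,2]<30)&(q[:,0]>50)]; print(len(k),k.min(0),k.max(0))
# grip location (side)
r=copper('side',(0,170,80),(8,255,255),(-80,20)); print('grip',len(r),r.min(0),r.max(0))
"
```

```text
tcp cal [[-43.79300163   0.27492909 104.99904167]]
[0.45366441 0.34704293] (array([117.6,  -1.5,  89.3]), array([ 0.2, -0.1,  0. ]))
[75.71099658  2.73184773 41.35887079] [70.96047735 -3.30448121 38.66861261] [79.46539064  9.41467445 43.61393479]
26 [67.8468139   9.80584201 13.27854093] [83.15748851 13.72191068 29.34385856]
grip 82 [-49.0983626   -4.72951096  37.51734815] [-31.02425175  12.43505091  52.88780679]
```

>>> {"name": "play_rows", "arguments": {"steps": [[[30, 0, 0, 0, 0, 0], [65, 0, 0, 0, 0, 0], [98, -1, 5, 0, 0, 0], [113, -1.5, 20, 0, 0, 0], [115.5, -1.5, 40, 0, 0, 0], [115.5, -1.5, 60, 0, 0, 0], [115.5, -1.5, 75, 0, 0, 0], [115.5, -1.5, 84, 0, 0, 0], [115.5, -1.5, 88, 0, 0, 0], [115.5, -1.5, 88, 0, 0, 0], [115.5, -1.5, 88, 0, 0, 0]]]}}

```text
time: 16.0
tool_pos: [0.4515, 0.3443, 0.015]
tool_rot: [0.0, 0.776, 0.631, 0.0]
contact_force: [0.8, 0.4, -0.3]
gripper_width: 1.001
grasp_force: 0.0
```

>>> {"name": "play_rows", "arguments": {"steps": [[[0, 0, 0, 0, 0, 0], [0, 0, 0, 0, 0, 0], [0, 0, 0, 0, 0, 0], [0, 0, 0, 0, 0, 0], [0, 0, 0, 0, 0, 0], [0, 0, 0, 0, 0, 0], [0, 0, 0, 0, 0, 0], [0, 0, 0, 0, 0, 0], [0, 0, 0, 0, 0, 0], [0, 0, 0, 0, 0, 0]]], "claw": -1}}

```text
time: 16.83
tool_pos: [0.4518, 0.3446, 0.0156]
tool_rot: [0.0, 0.776, 0.631, 0.0]
contact_force: [-1.0, -1.3, 6.2]
gripper_width: 0.239
grasp_force: 58.8
```

>>> {"name": "play_rows", "arguments": {"steps": [[[0, 0, -10, 0, 0, 0], [0, 0, -30, 0, 0, 0], [0, 0, -60, 0, 0, 0], [0, 0, -85, 0, 0, 0], [-15, 2, -95, 0, 0, 0], [-45, 6, -100, 0, 0, 0], [-80, 11, -100, 0, 0, 0], [-120, 17, -100, 0, 0, 0], [-160, 23, -100, 0, 0, 0], [-200, 29, -100, 0, 0, 0], [-240, 34, -100, 0, 0, 0], [-275, 39, -100, 0, 0, 0]]]}}

```text
time: 17.83
tool_pos: [0.4325, 0.0653, 0.1148]
tool_rot: [0.0, 0.776, 0.631, 0.0]
contact_force: [0.1, 0.9, -0.4]
gripper_width: 0.238
grasp_force: 58.9
```

>>> {"name": "play_rows", "arguments": {"steps": [[[-15, 2, 0, 0, 0, 0], [-20, 3, 5, 0, 0, 0], [-20, 3, 25, 0, 0, 0], [-20, 3, 45, 0, 0, 0], [-20, 3, 65, 0, 0, 0], [-20, 3, 75, 0, 0, 0], [-20, 3, 80, 0, 0, 0], [-20, 3, 80, 0, 0, 0], [-20, 3, 80, 0, 0, 0]]]}}

```text
time: 18.58
tool_pos: [0.4326, 0.0473, 0.0353]
tool_rot: [0.0, 0.776, 0.631, 0.0]
contact_force: [0.1, -0.4, -0.2]
gripper_width: 0.24
grasp_force: 58.9
```

>>> {"name": "play_rows", "arguments": {"steps": [[[0, 0, 0, 0, 0, 0], [0, 0, 0, 0, 0, 0], [0, 0, 0, 0, 0, 0], [0, 0, 0, 0, 0, 0], [0, 0, 0, 0, 0, 0], [0, 0, -15, 0, 0, 0], [0, 0, -40, 0, 0, 0], [0, 0, -75, 0, 0, 0], [0, 0, -110, 0, 0, 0], [0, 0, -135, 0, 0, 0], [0, 0, -145, 0, 0, 0], [0, 0, -145, 0, 0, 0]]], "claw": -0.2}}

```text
time: 19.58
tool_pos: [0.4341, 0.0469, 0.1831]
tool_rot: [0.002, 0.776, 0.631, 0.002]
contact_force: [0.4, -0.8, -1.0]
gripper_width: 0.401
grasp_force: 0.0
```

```bash
python3 -c "
from h import *
q=copper('side',x=(-330,-140),y=(-100,100),z=(3,120)); print(len(q), q.min(0) if len(q) else '')
im,d=vision.grab_frame('top')
b=blobs(im,(20,100,100),(35,255,255),(380,150,640,345)); print(b[:4],[onplane('top',x[1],.02).round(4) for x in b[:4]])
s,_=vision.grab_frame('side')
cv2.imwrite('pics/p1.png',np.hstack([cv2.resize(im[180:345,220:500],(560,330)),cv2.resize(s[190:290,310:400],(240,330))]))
"
```

```text
93 [-303.57572247  -99.56045826    3.14097062]
[(124, [470.33, 267.88], [464, 262, 14, 13])] [array([ 0.4365, -0.3525,  0.02  ])]
```

View pics/p1.png

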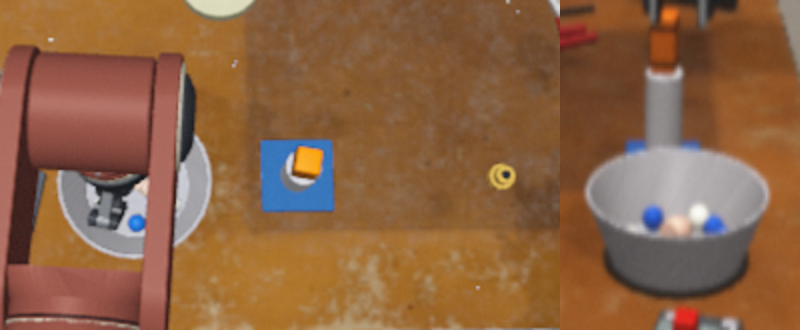

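The nozzle lies among the beads in the pot. The diffuser is unmoved at (470,268).

>>> {"name": "play_rows", "arguments": {"steps": [[[-15, 3, 0, 0, 0, 0], [-45, 10, 0, 0, 0, 0], [-82, 18, 0, 0, 0, 0], [-120, 26, 0, 0, 0, 0], [-160, 35, 0, 0, 0, 0], [-200, 44, 0, 0, 0, 0], [-240, 53, 0, 0, 0, 0], [-280, 61, 0, 0, 0, 0], [-320, 70, 0, 0, 0, 0], [-355, 78, 0, 0, 0, 0], [-382, 84, 15, 0, 0, 0], [-390, 85.5, 40, 0, 0, 0]]], "claw": 1}}

```text
time: 20.73
tool_pos: [0.4364, -0.3569, 0.1398]
tool_rot: [0.002, 0.777, 0.63, -0.0]
contact_force: [-0.3, 0.8, 0.0]
gripper_width: 1.0
grasp_force: 0.0
```

```bash
python3 -c "
from h import *
print(to((.4365,-.3525,.003),-11.8),tool()[0])
im,d=vision.grab_frame('top')
b=blobs(im,(20,100,100),(35,255,255),(380,150,640,345)); print(b[:4])"
```

```text
(array([  4.7,  -1.2, 136.8]), array([ 0.1,  0.2, -0.2])) [ 0.43644787 -0.35687068  0.13981225]
[(25, [466.64, 264.68], [464, 262, 7, 7])]
```

>>> {"name": "play_rows", "arguments": {"steps": [[[0, 0, 0, 0, 0, 0], [0, 0, 20, 0, 0, 0], [0, 0, 45, 0, 0, 0], [0, 0, 70, 0, 0, 0], [0, 0, 90, 0, 0, 0], [0, 0, 95, 0, 0, 0], [0, 0, 95, 0, 0, 0], [0, 0, 95, 0, 0, 0]]]}}

```text
time: 21.45
tool_pos: [0.4368, -0.3519, 0.0456]
tool_rot: [0.0, 0.776, 0.631, 0.0]
contact_force: [-0.9, 1.0, 0.5]
gripper_width: 1.003
grasp_force: 0.0
```

```bash
python3 -c "
from h import *
print(to((.4365,-.3525,.003),-11.8),tool()[0])"
```

```text
(array([-0.6, -0.2, 42.6]), array([0. , 0. , 0.1])) [ 0.43680905 -0.35189697  0.04561374]
```

>>> {"name": "play_rows", "arguments": {"steps": [[[0, 0, 15, 0, 0, 0], [0, 0, 28, 0, 0, 0], [0, 0, 37, 0, 0, 0], [0, 0, 41, 0, 0, 0], [0, 0, 42, 0, 0, 0], [0, 0, 42, 0, 0, 0]]]}}

```text
time: 21.95
tool_pos: [0.4363, -0.3522, 0.0027]
tool_rot: [-0.0, 0.776, 0.631, -0.0]
contact_force: [-0.2, -0.5, 0.7]
gripper_width: 1.002
grasp_force: 0.0
```

>>> {"name": "play_rows", "arguments": {"steps": [[[0, 0, 0, 0, 0, 0], [0, 0, 0, 0, 0, 0], [0, 0, 0, 0, 0, 0], [0, 0, 0, 0, 0, 0], [0, 0, 0, 0, 0, 0], [0, 0, 0, 0, 0, 0], [0, 0, 0, 0, 0, 0], [0, 0, 0, 0, 0, 0], [0, 0, 0, 0, 0, 0], [0, 0, 0, 0, 0, 0]]], "claw": -1}}

```text
time: 22.78
tool_pos: [0.4368, -0.3527, 0.0034]
tool_rot: [0.001, 0.776, 0.631, 0.0]
contact_force: [0.1, 0.1, 5.2]
gripper_width: 0.3
grasp_force: 59.3
```

>>> {"name": "play_rows", "arguments": {"steps": [[[0, 0, -10, 0, 0, 0], [0, 0, -30, 0, 0, 0], [0, 0, -60, 0, 0, 0], [0, 0, -90, 0, 0, 0], [0, 0, -120, 0, 0, 0], [0, 0, -150, 0, 0, 0], [0, 0, -170, 0, 0, 0], [0, 0, -180, 0, 0, 0], [0, 0, -180, 0, 0, 0], [0, 0, -180, 0, 0, 0]]]}}

```text
time: 23.62
tool_pos: [0.436, -0.3519, 0.182]
tool_rot: [-0.001, 0.776, 0.631, -0.0]
contact_force: [0.4, -0.3, -1.2]
gripper_width: 0.305
grasp_force: 59.1
```

```bash
python3 -c "
from h import *
g=C0+.066*CX+.0015*CY
print(g,to((g[0],g[1],.18),-11.8),tool()[0])"
```

```text
[0.45202844 0.33921199] (array([ 679.8, -125.3,    2.5]), array([-0.1, -0. ,  0. ])) [ 0.43599732 -0.35186507  0.18199702]
```

>>> {"name": "play_rows", "arguments": {"steps": [[[15, -3, 0, 0, 0, 0], [45, -8, 0, 0, 0, 0], [82, -15, 0, 0, 0, 0], [121, -22, 0, 0, 0, 0], [161, -30, 0, 0, 0, 0], [201, -37, 0, 0, 0, 0], [241, -44, 0, 0, 0, 0], [281, -52, 0, 0, 0, 0], [321, -59, 0, 0, 0, 0], [361, -66, 0, 0, 0, 0], [401, -74, 0, 0, 0, 0], [441, -81, 0, 0, 0, 0]]]}}

```text
time: 24.62
tool_pos: [0.4446, 0.0984, 0.1802]
tool_rot: [-0.001, 0.776, 0.631, -0.002]
contact_force: [1.7, -0.3, 0.1]
gripper_width: 0.299
grasp_force: 59.1
```

>>> {"name": "play_rows", "arguments": {"steps": [[[40, -7, 0, 0, 0, 0], [80, -15, 0, 0, 0, 0], [120, -22, 0, 0, 0, 0], [160, -29, 0, 0, 0, 0], [195, -36, 0, 0, 0, 0], [222, -41, 5, 0, 0, 0], [236, -44, 20, 0, 0, 0], [241, -44, 40, 0, 0, 0], [241, -44, 65, 0, 0, 0], [241, -44, 90, 0, 0, 0], [241, -44, 110, 0, 0, 0], [241, -44, 115, 0, 0, 0]]]}}

```text
time: 25.62
tool_pos: [0.448, 0.3388, 0.0608]
tool_rot: [-0.001, 0.776, 0.631, -0.006]
contact_force: [-0.7, -0.6, -0.9]
gripper_width: 0.302
grasp_force: 59.1
```

```bash
python3 -c "
from h import *
g=C0+.068*CX+.0015*CY
print(g,to((g[0],g[1],.0165),-11.8),tool()[0])"
```

```text
[0.45243743 0.34116973] (array([ 3.6,  4.3, 44.3]), array([-0.5,  0.5,  0.1])) [0.44795985 0.33879785 0.06083926]
```

>>> {"name": "play_rows", "arguments": {"steps": [[[0, 0, 0, 0, 0, 0], [0, 0, 0, 0, 0, 0], [0, 0, 0, 0, 0, 0], [0, 0, 0, 0, 0, 0]]]}}

```text
time: 25.95
tool_pos: [0.4541, 0.3415, 0.0696]
tool_rot: [0.0, 0.776, 0.631, 0.001]
contact_force: [0.4, 0.1, -0.2]
gripper_width: 0.304
grasp_force: 59.1
```

```bash
python3 -c "
from h import *
g=C0+.068*CX+.0015*CY
print(g,to((g[0],g[1],.0165),-11.8),tool()[0])"
```

```text
[0.45243743 0.34116973] (array([-0.8, -1.7, 53.1]), array([ 0.1, -0.1,  0. ])) [0.4541078  0.34151391 0.06960925]
```

>>> {"name": "play_rows", "arguments": {"steps": [[[0, 0, 12, 0, 0, 0], [0, 0, 25, 0, 0, 0], [0, 0, 36, 0, 0, 0], [0, 0, 44, 0, 0, 0], [0, 0, 48, 0, 0, 0], [0, 0, 49, 0, 0, 0], [0, 0, 49, 0, 0, 0], [0, 0, 49, 0, 0, 0]]]}}

```text
time: 26.62
tool_pos: [0.4534, 0.3411, 0.0191]
tool_rot: [0.0, 0.776, 0.631, 0.0]
contact_force: [0.7, 0.4, -0.3]
gripper_width: 0.3
grasp_force: 59.1
```

Down 3 mm, then release, lift and go over the grip (now at caliper x≈-44).

>>> {"name": "play_rows", "arguments": {"steps": [[[0, 0, 1, 0, 0, 0], [0, 0, 2, 0, 0, 0], [0, 0, 3, 0, 0, 0], [0, 0, 3, 0, 0, 0], [0, 0, 3, 0, 0, 0]]]}}

```text
time: 27.03
tool_pos: [0.4531, 0.3409, 0.0158]
tool_rot: [0.0, 0.776, 0.631, 0.0]
contact_force: [-0.2, -0.1, -0.1]
gripper_width: 0.301
grasp_force: 59.1
```

>>> {"name": "play_rows", "arguments": {"steps": [[[0, 0, 0, 0, 0, 0], [0, 0, 0, 0, 0, 0], [0, 0, 0, 0, 0, 0], [0, 0, 0, 0, 0, 0], [0, 0, 0, 0, 0, 0], [0, 0, 0, 0, 0, 0], [0, 0, -10, 0, 0, 0], [0, 0, -30, 0, 0, 0], [0, 0, -55, 0, 0, 0], [0, 0, -75, 0, 0, 0], [0, 0, -80, 0, 0, 0]]], "claw": 1}}

```text
time: 27.95
tool_pos: [0.4555, 0.3423, 0.1009]
tool_rot: [0.001, 0.776, 0.631, 0.004]
contact_force: [0.9, 0.2, 1.1]
gripper_width: 1.001
grasp_force: 0.0
```

>>> {"name": "play_rows", "arguments": {"steps": [[[-20, 0, 0, 0, 0, 0], [-50, 0, 0, 0, 0, 0], [-80, 0, 0, 0, 0, 0], [-103, 0, 0, 0, 0, 0], [-111, 0, 0, 0, 0, 0], [-112, 0, 0, 0, 0, 0], [-112, 0, 0, 0, 0, 0]]]}}

```text
time: 28.53
tool_pos: [0.4304, 0.2314, 0.0958]
tool_rot: [-0.0, 0.776, 0.631, 0.0]
contact_force: [-1.0, -0.7, -0.9]
gripper_width: 0.999
grasp_force: 0.0
```

```bash
python3 -c "
from h import *
g=C0-.0445*CX+.0018*CY
print(to((g[0],g[1],.0445),-11.8),cal(tool()[0]))
q=copper('side',(18,70,60),(38,255,255),x=(40,95)); k=q[q[:,2]>40]; print(len(q),k.mean(0),k.min(0),k.max(0))
"
```

```text
(array([-0.6, -1.2, 51.3]), array([ 0., -0., -0.])) [[-43.94954805   0.5888516   95.83631819]]
79 [71.43224828  2.56717535 44.27303973] [57.68639412 -7.4145243  40.82014182] [79.14045092 11.46578247 46.62477984]
```

>>> {"name": "play_rows", "arguments": {"steps": [[[-0.5, -1, 12, 0, 0, 0], [-0.5, -1.5, 26, 0, 0, 0], [-0.5, -1.5, 40, 0, 0, 0], [-0.5, -1.5, 48, 0, 0, 0], [-0.5, -1.5, 51, 0, 0, 0], [-0.5, -1.5, 51, 0, 0, 0], [-0.5, -1.5, 51, 0, 0, 0]]]}}

```text
time: 29.17
tool_pos: [0.4289, 0.2315, 0.0449]
tool_rot: [-0.0, 0.776, 0.631, 0.0]
contact_force: [-0.1, 0.2, -0.5]
gripper_width: 1.001
grasp_force: 0.0
```

>>> {"name": "play_rows", "arguments": {"steps": [[[0, 0, 0, 0, 0, 0], [0, 0, 0, 0, 0, 0], [0, 0, 0, 0, 0, 0], [0, 0, 0, 0, 0, 0], [0, 0, 0, 0, 0, 0], [0, 0, 0, 0, 0, 0], [0, 0, 0, 0, 0, 0], [0, 0, 0, 0, 0, 0], [0, 0, 0, 0, 0, 0], [0, 0, 0, 0, 0, 0]]], "claw": -1}}

```text
time: 30.0
tool_pos: [0.4288, 0.2311, 0.0453]
tool_rot: [0.0, 0.776, 0.631, -0.0]
contact_force: [-1.9, -0.7, 6.2]
gripper_width: 0.183
grasp_force: 59.1
```

>>> {"name": "play_rows", "arguments": {"steps": [[[3, 0, 0, 0, 0, 0], [8, 0, 0, 0, 0, 0], [14, 0, 0, 0, 0, 0], [20, 0, 0, 0, 0, 0], [26, 0, 0, 0, 0, 0], [31, 0, 0, 0, 0, 0], [35, 0, 0, 0, 0, 0], [38, 0, 0, 0, 0, 0], [40, 0, 0, 0, 0, 0], [41, 0, 0, 0, 0, 0], [42, 0, 0, 0, 0, 0], [43, 0, 0, 0, 0, 0]]]}}

```text
time: 31.0
tool_pos: [0.4377, 0.2731, 0.0453]
tool_rot: [0.0, 0.776, 0.631, -0.0]
contact_force: [-2.6, -2.0, 5.7]
gripper_width: 0.186
grasp_force: 59.1
```

>>> {"name": "play_rows", "arguments": {"steps": [[[1, 0, 0, 0, 0, 0], [2, 0, 0, 0, 0, 0], [3, 0, 0, 0, 0, 0], [4, 0, 0, 0, 0, 0], [5, 0, 0, 0, 0, 0], [6, 0, 0, 0, 0, 0], [7, 0, 0, 0, 0, 0], [8, 0, 0, 0, 0, 0], [9, 0, 0, 0, 0, 0], [9, 0, 0, 0, 0, 0], [9, 0, 0, 0, 0, 0], [9, 0, 0, 0, 0, 0]]]}}

```text
time: 32.0
tool_pos: [0.4385, 0.2769, 0.0452]
tool_rot: [0.004, 0.775, 0.631, -0.006]
contact_force: [-6.4, -20.4, 15.9]
gripper_width: 0.181
grasp_force: 60.4
```

>>> {"name": "play_rows", "arguments": {"steps": [[[1, 0, 0, 0, 0, 0], [2, 0, 0, 0, 0, 0], [2.5, 0, 0, 0, 0, 0], [2.5, 0, 0, 0, 0, 0], [2.5, 0, 0, 0, 0, 0], [2.5, 0, 0, 0, 0, 0]]]}}

```text
time: 32.5
tool_pos: [0.4385, 0.277, 0.0452]
tool_rot: [0.005, 0.775, 0.632, -0.008]
contact_force: [-9.1, -28.6, 21.9]
gripper_width: 0.183
grasp_force: 60.9
```

```bash
python3 -c "
from h import *
print(cal(tool()[0]))
q=copper('side',(18,70,60),(38,255,255),x=(40,95)); k=q[q[:,2]>40]; print(len(q),k.mean(0),k.min(0),k.max(0))
"
```

```text
[[ 2.37807684  2.04428545 45.21071447]]
83 [73.9381257   1.81805906 44.46792535] [62.24842238 -7.67720765 41.37490965] [82.82851127 11.28739146 46.22795676]
```

Firm on the diffuser (29 N, gap ≈28 mm). Opening fully to the stop.

>>> {"name": "play_rows", "arguments": {"steps": [[[-8, 0, 0, 0, 0, 0], [-14, 0, 0, 0, 0, 0], [-21, 0, 0, 0, 0, 0], [-28, 0, 0, 0, 0, 0], [-35, 0, 0, 0, 0, 0], [-42, 0, 0, 0, 0, 0], [-48, 0, 0, 0, 0, 0], [-52, 0, 0, 0, 0, 0], [-54, 0, 0, 0, 0, 0], [-56, 0, 0, 0, 0, 0], [-58, 0, 0, 0, 0, 0], [-59, 0, 0, 0, 0, 0]]]}}

```text
time: 33.55
tool_pos: [0.4287, 0.2301, 0.0453]
tool_rot: [-0.003, 0.776, 0.63, 0.005]
contact_force: [2.5, 20.8, -3.2]
gripper_width: 0.186
grasp_force: 58.6
```

>>> {"name": "play_rows", "arguments": {"steps": [[[-1, 0, 0, 0, 0, 0], [-2, 0, 0, 0, 0, 0], [-2, 0, 0, 0, 0, 0], [-2, 0, 0, 0, 0, 0], [-2, 0, 0, 0, 0, 0]]]}}

```text
time: 33.97
tool_pos: [0.4286, 0.2301, 0.0453]
tool_rot: [-0.004, 0.776, 0.63, 0.006]
contact_force: [4.3, 25.4, -5.7]
gripper_width: 0.186
grasp_force: 58.9
```

>>> {"name": "play_rows", "arguments": {"steps": [[[3, 0, 0, 0, 0, 0], [6, 0, 0, 0, 0, 0], [6, 0, 0, 0, 0, 0], [6, 0, 0, 0, 0, 0]]]}}

```text
time: 34.3
tool_pos: [0.4288, 0.2307, 0.0453]
tool_rot: [0.0, 0.776, 0.631, 0.0]
contact_force: [-2.3, 2.5, 6.0]
gripper_width: 0.186
grasp_force: 60.5
```

>>> {"name": "play_rows", "arguments": {"steps": [[[0, 0, 0, 0, 0, 0], [0, 0, 0, 0, 0, 0], [0, 0, 0, 0, 0, 0], [0, 0, 0, 0, 0, 0], [0, 0, 0, 0, 0, 0], [0, 0, 0, 0, 0, 0], [0, 0, -15, 0, 0, 0], [0, 0, -35, 0, 0, 0], [0, 0, -52, 0, 0, 0], [0, 0, -58, 0, 0, 0], [0, 0, -58, 0, 0, 0]]], "claw": 1}}

```text
time: 35.22
tool_pos: [0.43, 0.231, 0.1048]
tool_rot: [0.001, 0.776, 0.631, 0.002]
contact_force: [0.1, -0.3, 0.8]
gripper_width: 1.002
grasp_force: 0.0
```

```bash
python3 -c "
from h import *
g=C0+.0705*CX+.0018*CY
print(cal(tool()[0]),to((g[0],g[1],.016),-11.8))
q=copper('side',(18,70,60),(38,255,255),x=(40,95)); k=q[q[:,2]>40]; print(len(q),k.mean(0),k.min(0),k.max(0))
r=copper('side',(0,170,80),(8,255,255),(-80,20)); print('grip',len(r),r.min(0),r.max(0))
"
```

```text
[[-44.39015603   0.92953848 104.80307412]] (array([114.7,  -1.1,  89. ]), array([ 0.2, -0.1,  0. ]))
77 [73.92254922  2.19948308 44.67118059] [61.98191527 -7.37876632 41.38014782] [82.25458972 11.28888358 46.86484828]
grip 82 [-50.47493704  -5.00902123  36.16835634] [-31.58006786  11.78427114  53.05027758]
```

>>> {"name": "play_rows", "arguments": {"steps": [[[30, 0, 0, 0, 0, 0], [65, 0, 0, 0, 0, 0], [98, 0, 5, 0, 0, 0], [112, 0, 20, 0, 0, 0], [114.5, 0, 40, 0, 0, 0], [114.5, 0, 60, 0, 0, 0], [114.5, 0, 75, 0, 0, 0], [114.5, 0, 84, 0, 0, 0], [114.5, 0, 87, 0, 0, 0], [114.5, 0, 87, 0, 0, 0], [114.5, 0, 87, 0, 0, 0]]]}}

```text
time: 36.23
tool_pos: [0.4522, 0.3427, 0.0161]
tool_rot: [0.0, 0.776, 0.631, 0.0]
contact_force: [0.5, -0.2, 0.4]
gripper_width: 0.997
grasp_force: 0.0
```

>>> {"name": "play_rows", "arguments": {"steps": [[[0, 0, 0, 0, 0, 0], [0, 0, 0, 0, 0, 0], [0, 0, 0, 0, 0, 0], [0, 0, 0, 0, 0, 0], [0, 0, 0, 0, 0, 0], [0, 0, 0, 0, 0, 0], [0, 0, 0, 0, 0, 0], [0, 0, 0, 0, 0, 0], [0, 0, 0, 0, 0, 0], [0, 0, 0, 0, 0, 0]]], "claw": -1}}

```text
time: 37.07
tool_pos: [0.4524, 0.3428, 0.0167]
tool_rot: [0.0, 0.776, 0.631, 0.0]
contact_force: [-0.5, -2.0, 5.4]
gripper_width: 0.3
grasp_force: 59.2
```

>>> {"name": "play_rows", "arguments": {"steps": [[[0, 0, -10, 0, 0, 0], [0, 0, -30, 0, 0, 0], [0, 0, -60, 0, 0, 0], [0, 0, -85, 0, 0, 0], [-15, 2, -95, 0, 0, 0], [-45, 7, -100, 0, 0, 0], [-80, 13, -100, 0, 0, 0], [-120, 19, -100, 0, 0, 0], [-160, 26, -100, 0, 0, 0], [-200, 32, -100, 0, 0, 0], [-235, 38, -100, 0, 0, 0], [-262, 42, -100, 0, 0, 0]]]}}

```text
time: 38.07
tool_pos: [0.439, 0.0754, 0.1159]
tool_rot: [0.0, 0.776, 0.63, 0.0]
contact_force: [0.2, -0.1, -0.5]
gripper_width: 0.299
grasp_force: 59.0
```

>>> {"name": "play_rows", "arguments": {"steps": [[[-10, 2, 0, 0, 0, 0], [-10, 2, 5, 0, 0, 0], [-10, 2, 25, 0, 0, 0], [-10, 2, 45, 0, 0, 0], [-10, 2, 62, 0, 0, 0], [-10, 2, 71, 0, 0, 0], [-10, 2, 74, 0, 0, 0], [-10, 2, 74, 0, 0, 0], [-10, 2, 74, 0, 0, 0]]]}}

```text
time: 38.82
tool_pos: [0.4401, 0.068, 0.0425]
tool_rot: [0.0, 0.776, 0.631, 0.0]
contact_force: [0.1, -1.2, -0.8]
gripper_width: 0.3
grasp_force: 59.1
```

>>> {"name": "play_rows", "arguments": {"steps": [[[0, 0, 0, 0, 0, 0], [0, 0, 0, 0, 0, 0], [0, 0, 0, 0, 0, 0], [0, 0, 0, 0, 0, 0], [0, 0, 0, 0, 0, 0], [0, 0, -15, 0, 0, 0], [0, 0, -40, 0, 0, 0], [0, 0, -75, 0, 0, 0], [0, 0, -110, 0, 0, 0], [0, 0, -145, 0, 0, 0], [0, 0, -160, 0, 0, 0], [0, 0, -160, 0, 0, 0]]], "claw": -0.1}}

```text
time: 39.82
tool_pos: [0.4423, 0.0673, 0.2075]
tool_rot: [0.003, 0.776, 0.631, 0.004]
contact_force: [0.1, -0.2, 1.2]
gripper_width: 0.449
grasp_force: 0.0
```

```bash
python3 -c "
from h import *
print(tool()[0], to((.4415,-.1295,.20),-11.0))"
```

```text
[0.4423437 0.0673487 0.207525 ] (array([-192.9,   39.3,    7.5]), array([ 0.6, -0.1, -0.8]))
```

>>> {"name": "play_rows", "arguments": {"steps": [[[-15, 3, 5, 0, 0, 0], [-45, 9, 5, 0, 0, 0], [-82, 17, 5, 0, 0, 0], [-120, 24, 5, 0, 0, 0], [-155, 31, 5, 0, 0, 0], [-182, 36, 5, 0, 0, 0], [-193, 39, 5, 0, 0, 0], [-193, 39, 5, 0, 0, 0], [-193, 39, 5, 0, 0, 0], [-193, 39, 5, 0, 0, 0]]], "claw": 1}}

```text
time: 40.65
tool_pos: [0.4381, -0.1283, 0.196]
tool_rot: [-0.001, 0.776, 0.631, -0.0]
contact_force: [-0.6, -0.0, 0.2]
gripper_width: 0.999
grasp_force: 0.0
```

```bash
python3 -c "
from h import *
print(tool()[0], to((.4415,-.1295,.093),-11.0))
im,d=vision.grab_frame('top'); s,_=vision.grab_frame('side')
cv2.imwrite('pics/p2.png',np.hstack([cv2.resize(im[225:345,120:440],(560,210)),cv2.resize(s[200:290,310:400],(210,210))]))
"
```

```text
[ 0.43811508 -0.12830849  0.19602716] (array([ -0.6,   3.7, 103. ]), array([-0.1, -0.1, -0.7]))
```

View pics/p2.png

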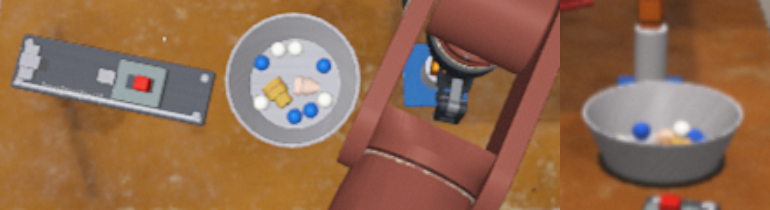

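Both parts lie in the middle of the pot ((277,92) and (305,86) in the crop), all eight beads are visible and the caliper is open. Picking the rod.

>>> {"name": "play_rows", "arguments": {"steps": [[[-0.5, 3.5, 15, 0, 0, 0], [-0.5, 3.5, 35, 0, 0, 0], [-0.5, 3.5, 55, 0, 0, 0], [-0.5, 3.5, 75, 0, 0, 0], [-0.5, 3.5, 92, 0, 0, 0], [-0.5, 3.5, 101, 0, 0, 0], [-0.5, 3.5, 103, 0, 0, 0], [-0.5, 3.5, 103, 0, 0, 0], [-0.5, 3.5, 103, 0, 0, 0]]]}}

```text
time: 41.5
tool_pos: [0.4424, -0.1307, 0.0949]
tool_rot: [0.001, 0.776, 0.631, 0.0]
contact_force: [0.9, 0.1, -0.0]
gripper_width: 0.999
grasp_force: 0.0
```

```bash
python3 -c "
from h import *
print(tool()[0], to((.4415,-.1295,.093),-11.0))
f=lambda x,y,z:onplane('top',(120+(x+.5)/1.75-.5,225+(y+.5)/1.75-.5),z).round(4)
for n,x,y in(('free',310,58),('w',278,49),('w',295,48),('b',323,65),('b',262,63),('w',324,99),('b',310,110),('b',294,116),('w',261,102)): print(n,f(x,y,.015))
"
```

```text
[ 0.44244965 -0.13066107  0.09492782] (array([ 0.9, -1.2,  1.9]), array([ 0.1,  0. , -0.7]))
free [0.4632 0.0268 0.015 ]
w [0.475  0.0672 0.015 ]
w [0.4761 0.0457 0.015 ]
b [0.4541 0.0105 0.015 ]
b [0.4575 0.0872 0.015 ]
w [0.4113 0.0095 0.015 ]
b [0.3978 0.027  0.015 ]
b [0.3906 0.0469 0.015 ]
w [0.4084 0.0881 0.015 ]
```

>>> {"name": "play_rows", "arguments": {"steps": [[[1, -1, 2, 0, 0, 0], [1, -1, 2, 0, 0, 0], [1, -1, 2, 0, 0, 0], [1, -1, 2, 0, 0, 0]]]}}

```text
time: 41.83
tool_pos: [0.4412, -0.1297, 0.0923]
tool_rot: [0.0, 0.776, 0.631, 0.0]
contact_force: [-0.1, 0.2, -0.9]
gripper_width: 1.005
grasp_force: 0.0
```

>>> {"name": "play_rows", "arguments": {"steps": [[[0, 0, 0, 0, 0, 0], [0, 0, 0, 0, 0, 0], [0, 0, 0, 0, 0, 0], [0, 0, 0, 0, 0, 0], [0, 0, 0, 0, 0, 0], [0, 0, 0, 0, 0, 0], [0, 0, 0, 0, 0, 0], [0, 0, 0, 0, 0, 0], [0, 0, 0, 0, 0, 0], [0, 0, 0, 0, 0, 0]]], "claw": -1}}

```text
time: 42.67
tool_pos: [0.441, -0.1296, 0.0919]
tool_rot: [0.0, 0.776, 0.631, 0.0]
contact_force: [1.1, -1.0, 0.2]
gripper_width: 0.297
grasp_force: 59.0
```

>>> {"name": "play_rows", "arguments": {"steps": [[[0, 0, -8, 0, 0, 0], [0, 0, -22, 0, 0, 0], [0, 0, -42, 0, 0, 0], [0, 0, -62, 0, 0, 0], [0, 0, -80, 0, 0, 0], [0, 0, -93, 0, 0, 0], [0, 0, -100, 0, 0, 0], [0, 0, -102, 0, 0, 0], [0, 0, -102, 0, 0, 0], [0, 0, -102, 0, 0, 0]]]}}

```text
time: 43.5
tool_pos: [0.4403, -0.1292, 0.1926]
tool_rot: [-0.001, 0.776, 0.631, -0.0]
contact_force: [0.4, -1.0, -0.5]
gripper_width: 0.295
grasp_force: 58.9
```

>>> {"name": "play_rows", "arguments": {"steps": [[[8, -1, 0, 0, 0, 0], [25, -2.5, 0, 0, 0, 0], [48, -5, 0, 0, 0, 0], [75, -7.5, 0, 0, 0, 0], [102, -10.5, 0, 0, 0, 0], [128, -13, 0, 0, 0, 0], [147, -15, 0, 0, 0, 0], [157, -16, 0, 0, 0, 0], [160, -16.5, 0, 0, 0, 0], [160, -16.5, 0, 0, 0, 0], [160, -16.5, 0, 0, 0, 0], [160, -16.5, 0, 0, 0, 0]]]}}

```text
time: 44.5
tool_pos: [0.4573, 0.0297, 0.1936]
tool_rot: [0.0, 0.776, 0.63, -0.0]
contact_force: [0.7, 0.3, -1.6]
gripper_width: 0.301
grasp_force: 58.9
```

```bash
python3 -c "
from h import *
s=manip.state();print(tool()[0], to((.4576,.0304,.093),-11.8),s['gripper_width'])
im,d=vision.grab_frame('side')
K,e,M=cam('side');h=cv2.cvtColor(im,cv2.COLOR_BGR2HSV)
b=blobs(im,(5,150,100),(22,255,255),(300,100,400,260)); print(b[:3])
p=s['tool_pos']; print(pix('side',p-[0,0,.082]),pix('side',p+[0,0,.018]))
u,v=pix('side',p).astype(int); cv2.imwrite('pics/r1.png',cv2.resize(im[v-60:v+90,u-60:u+60],None,fx=4,fy=4))
"
```

```text
[0.45731718 0.02968875 0.19361286] (array([  0.8,   0.2, 100.6]), array([-0.,  0., -0.])) 0.3010899192771613
[(4312, [349.86, 218.27], [300, 177, 100, 83]), (80, [342.64, 172.02], [337, 169, 13, 7]), (13, [302.77, 212.31], [300, 211, 7, 3])]
[342.4227192  221.59296981] [342.80630587 180.57013276]
```

View pics/r1.png

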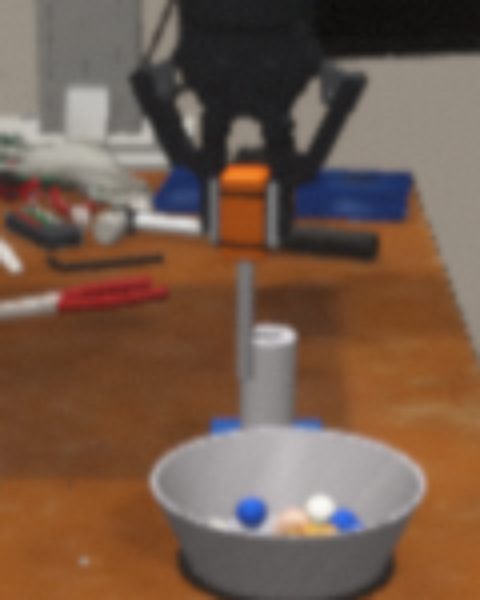

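The rod hangs vertical from the gripper above the pot. Lowering its tip among the beads.

>>> {"name": "play_rows", "arguments": {"steps": [[[0, 0, 12, 0, 0, 0], [0, 0, 30, 0, 0, 0], [0, 0, 50, 0, 0, 0], [0, 0, 68, 0, 0, 0], [0, 0, 82, 0, 0, 0], [0, 0, 91, 0, 0, 0], [0, 0, 96, 0, 0, 0], [0, 0, 98.5, 0, 0, 0], [0, 0, 99, 0, 0, 0], [0, 0, 99, 0, 0, 0]]]}}

```text
time: 45.38
tool_pos: [0.4579, 0.0304, 0.0955]
tool_rot: [0.0, 0.776, 0.631, 0.0]
contact_force: [0.8, -0.8, -0.1]
gripper_width: 0.298
grasp_force: 58.9
```

```bash
python3 -c "
from h import *
s=manip.state();print(tool()[0],s['contact_force'],to((.4576,.0304,.093),-11.8))
r=31
for n in (24,):
  for k in range(0,n+1):
    f=np.radians(-33.5+360/n*k); d=np.array([np.cos(f),np.sin(f)])*r; d0=np.array([np.cos(np.radians(-33.5)),np.sin(np.radians(-33.5))])*r
    d=d-d0; print(k,(d@CX).round(1),(d@-CY).round(1))
"
```

```text
[0.45794354 0.03038392 0.09546637] [ 0.83283288 -0.75277983 -0.14655395] (array([-0.1, -0.3,  2.5]), array([ 0.1, -0. ,  0. ]))
0 0.0 0.0
1 7.8 2.0
2 15.9 1.9
3 23.7 -0.3
4 30.7 -4.5
5 36.3 -10.3
6 40.3 -17.3
7 42.3 -25.2
8 42.1 -33.3
9 39.9 -41.1
10 35.8 -48.0
11 30.0 -53.7
12 22.9 -57.6
13 15.1 -59.6
14 7.0 -59.5
15 -0.8 -57.3
16 -7.8 -53.1
17 -13.4 -47.3
18 -17.3 -40.3
19 -19.3 -32.4
20 -19.2 -24.3
21 -17.0 -16.5
22 -12.9 -9.6
23 -7.1 -3.9
24 -0.0 -0.0
```

>>> {"name": "play_rows", "arguments": {"steps": [[[7.8, 2, 1, 0, 0, 0], [15.9, 1.9, 2, 0, 0, 0], [23.7, -0.3, 2, 0, 0, 0], [30.7, -4.5, 2, 0, 0, 0], [36.3, -10.3, 2, 0, 0, 0], [40.3, -17.3, 2, 0, 0, 0], [42.3, -25.2, 2, 0, 0, 0], [42.1, -33.3, 2, 0, 0, 0], [39.9, -41.1, 2, 0, 0, 0], [35.8, -48, 2, 0, 0, 0], [30, -53.7, 2, 0, 0, 0], [22.9, -57.6, 2, 0, 0, 0]]]}}

```text
time: 46.38
tool_pos: [0.4047, 0.0643, 0.0927]
tool_rot: [-0.0, 0.776, 0.631, -0.0]
contact_force: [-0.3, 0.4, -1.3]
gripper_width: 0.296
grasp_force: 58.9
```

>>> {"name": "play_rows", "arguments": {"steps": [[[-7.8, -2, 0, 0, 0, 0], [-15.9, -1.9, 0, 0, 0, 0], [-23.7, 0.3, 0, 0, 0, 0], [-30.7, 4.5, 0, 0, 0, 0], [-36.3, 10.3, 0, 0, 0, 0], [-40.3, 17.3, 0, 0, 0, 0], [-42.3, 25.2, 0, 0, 0, 0], [-42.1, 33.3, 0, 0, 0, 0], [-39.9, 41.1, 0, 0, 0, 0], [-35.8, 48, 0, 0, 0, 0], [-30, 53.7, 0, 0, 0, 0], [-22.9, 57.6, 0, 0, 0, 0]]]}}

```text
time: 47.38
tool_pos: [0.4586, 0.031, 0.0929]
tool_rot: [0.0, 0.776, 0.631, 0.0]
contact_force: [-0.4, -0.1, -0.7]
gripper_width: 0.301
grasp_force: 59.1
```

```bash
python3 -c "
from h import *
s=manip.state();print(tool()[0],s['contact_force'],to((.4576,.0304,.093),-11.8))
im,d=vision.grab_frame('side')
b=blobs(im,(105,150,100),(125,255,255),(300,225,400,285),5);print(b)
"
```

```text
[0.45859105 0.03103701 0.09294829] [-0.44706408 -0.10713367 -0.72016121] (array([-0.8, -0.8, -0.1]), array([ 0., -0.,  0.]))
[(31, [357.45, 253.58], [355, 251, 6, 6]), (28, [367.39, 256.18], [365, 254, 6, 6])]
```

>>> {"name": "play_rows", "arguments": {"steps": [[[7.8, 2, 0, 0, 0, 0], [15.9, 1.9, 0, 0, 0, 0], [23.7, -0.3, 0, 0, 0, 0], [30.7, -4.5, 0, 0, 0, 0], [36.3, -10.3, 0, 0, 0, 0], [40.3, -17.3, 0, 0, 0, 0], [42.3, -25.2, 0, 0, 0, 0], [42.1, -33.3, 0, 0, 0, 0], [39.9, -41.1, 0, 0, 0, 0], [35.8, -48, 0, 0, 0, 0], [30, -53.7, 0, 0, 0, 0], [22.9, -57.6, 0, 0, 0, 0]]]}}

```text
time: 48.43
tool_pos: [0.4045, 0.0642, 0.0926]
tool_rot: [-0.0, 0.776, 0.631, -0.0]
contact_force: [0.2, 1.0, -1.3]
gripper_width: 0.297
grasp_force: 59.2
```

>>> {"name": "play_rows", "arguments": {"steps": [[[-7.8, -2, 0, 0, 0, 0], [-15.9, -1.9, 0, 0, 0, 0], [-23.7, 0.3, 0, 0, 0, 0], [-30.7, 4.5, 0, 0, 0, 0], [-36.3, 10.3, 0, 0, 0, 0], [-40.3, 17.3, 0, 0, 0, 0], [-42.3, 25.2, 0, 0, 0, 0], [-42.1, 33.3, 0, 0, 0, 0], [-39.9, 41.1, 0, 0, 0, 0], [-35.8, 48, 0, 0, 0, 0], [-30, 53.7, 0, 0, 0, 0], [-22.9, 57.6, 0, 0, 0, 0]]]}}

```text
time: 49.43
tool_pos: [0.4586, 0.031, 0.0929]
tool_rot: [0.0, 0.776, 0.631, 0.0]
contact_force: [-0.2, -1.0, -0.6]
gripper_width: 0.296
grasp_force: 59.2
```

>>> {"name": "play_rows", "arguments": {"steps": [[[7.8, 2, 0, 0, 0, 0], [15.9, 1.9, 0, 0, 0, 0], [23.7, -0.3, 0, 0, 0, 0], [30.7, -4.5, 0, 0, 0, 0], [36.3, -10.3, 0, 0, 0, 0], [40.3, -17.3, 0, 0, 0, 0], [42.3, -25.2, 0, 0, 0, 0], [42.1, -33.3, 0, 0, 0, 0], [39.9, -41.1, 0, 0, 0, 0], [35.8, -48, 0, 0, 0, 0], [30, -53.7, 0, 0, 0, 0], [22.9, -57.6, 0, 0, 0, 0]]]}}

```text
time: 50.43
tool_pos: [0.4045, 0.0643, 0.0926]
tool_rot: [-0.0, 0.776, 0.631, -0.0]
contact_force: [-0.5, 1.2, -1.2]
gripper_width: 0.298
grasp_force: 59.2
```

>>> {"name": "play_rows", "arguments": {"steps": [[[-7.8, -2, 0, 0, 0, 0], [-15.9, -1.9, 0, 0, 0, 0], [-23.7, 0.3, 0, 0, 0, 0], [-30.7, 4.5, 0, 0, 0, 0], [-36.3, 10.3, 0, 0, 0, 0], [-40.3, 17.3, 0, 0, 0, 0], [-42.3, 25.2, 0, 0, 0, 0], [-42.1, 33.3, 0, 0, 0, 0], [-39.9, 41.1, 0, 0, 0, 0], [-35.8, 48, 0, 0, 0, 0], [-30, 53.7, 0, 0, 0, 0], [-22.9, 57.6, 0, 0, 0, 0]]]}}

```text
time: 51.43
tool_pos: [0.4585, 0.031, 0.0928]
tool_rot: [0.0, 0.776, 0.631, 0.0]
contact_force: [0.1, -0.4, -0.8]
gripper_width: 0.301
grasp_force: 59.2
```

>>> {"name": "play_rows", "arguments": {"steps": [[[7.8, 2, 0, 0, 0, 0], [15.9, 1.9, 0, 0, 0, 0], [23.7, -0.3, 0, 0, 0, 0], [30.7, -4.5, 0, 0, 0, 0], [36.3, -10.3, 0, 0, 0, 0], [40.3, -17.3, 0, 0, 0, 0], [42.3, -25.2, 0, 0, 0, 0], [42.1, -33.3, 0, 0, 0, 0], [39.9, -41.1, 0, 0, 0, 0], [35.8, -48, 0, 0, 0, 0], [30, -53.7, 0, 0, 0, 0], [22.9, -57.6, 0, 0, 0, 0]]]}}

```text
time: 52.43
tool_pos: [0.4045, 0.0642, 0.0926]
tool_rot: [-0.0, 0.776, 0.631, -0.0]
contact_force: [-1.1, 0.3, -0.7]
gripper_width: 0.3
grasp_force: 59.2
```

>>> {"name": "play_rows", "arguments": {"steps": [[[-7.8, -2, 0, 0, 0, 0], [-15.9, -1.9, 0, 0, 0, 0], [-23.7, 0.3, 0, 0, 0, 0], [-30.7, 4.5, 0, 0, 0, 0], [-36.3, 10.3, 0, 0, 0, 0], [-40.3, 17.3, 0, 0, 0, 0], [-42.3, 25.2, 0, 0, 0, 0], [-42.1, 33.3, 0, 0, 0, 0], [-39.9, 41.1, 0, 0, 0, 0], [-35.8, 48, 0, 0, 0, 0], [-30, 53.7, 0, 0, 0, 0], [-22.9, 57.6, 0, 0, 0, 0]]]}}

```text
time: 53.43
tool_pos: [0.458, 0.0307, 0.0925]
tool_rot: [0.0, 0.776, 0.631, -0.001]
contact_force: [0.0, -0.5, -1.4]
gripper_width: 0.296
grasp_force: 59.3
```

>>> {"name": "play_rows", "arguments": {"steps": [[[7.8, 2, 0, 0, 0, 0], [15.9, 1.9, 0, 0, 0, 0], [23.7, -0.3, 0, 0, 0, 0], [30.7, -4.5, 0, 0, 0, 0], [36.3, -10.3, 0, 0, 0, 0], [40.3, -17.3, 0, 0, 0, 0], [42.3, -25.2, 0, 0, 0, 0], [42.1, -33.3, 0, 0, 0, 0], [39.9, -41.1, 0, 0, 0, 0], [35.8, -48, 0, 0, 0, 0], [30, -53.7, 0, 0, 0, 0], [22.9, -57.6, 0, 0, 0, 0]]]}}

```text
time: 54.43
tool_pos: [0.4074, 0.0652, 0.0937]
tool_rot: [0.002, 0.776, 0.631, 0.004]
contact_force: [13.7, 4.4, 0.3]
gripper_width: 0.297
grasp_force: 60.0
```

>>> {"name": "play_rows", "arguments": {"steps": [[[-7.8, -2, 0, 0, 0, 0], [-15.9, -1.9, 0, 0, 0, 0], [-23.7, 0.3, 0, 0, 0, 0], [-30.7, 4.5, 0, 0, 0, 0], [-36.3, 10.3, 0, 0, 0, 0], [-40.3, 17.3, 0, 0, 0, 0], [-42.3, 25.2, 0, 0, 0, 0], [-42.1, 33.3, 0, 0, 0, 0], [-39.9, 41.1, 0, 0, 0, 0], [-35.8, 48, 0, 0, 0, 0], [-30, 53.7, 0, 0, 0, 0], [-22.9, 57.6, 0, 0, 0, 0]]]}}

```text
time: 55.43
tool_pos: [0.4582, 0.0311, 0.0926]
tool_rot: [-0.0, 0.776, 0.631, -0.0]
contact_force: [-0.9, 0.1, -1.6]
gripper_width: 0.294
grasp_force: 60.4
```

Five turns done, with a brief 14 N contact in the last one. Lifting and checking the rod and pot.

>>> {"name": "play_rows", "arguments": {"steps": [[[0, 0, -8, 0, 0, 0], [0, 0, -22, 0, 0, 0], [0, 0, -42, 0, 0, 0], [0, 0, -62, 0, 0, 0], [0, 0, -80, 0, 0, 0], [0, 0, -93, 0, 0, 0], [0, 0, -100, 0, 0, 0], [0, 0, -101, 0, 0, 0], [0, 0, -101, 0, 0, 0], [0, 0, -101, 0, 0, 0], [0, 0, -101, 0, 0, 0]]]}}

```text
time: 56.35
tool_pos: [0.4566, 0.0306, 0.1923]
tool_rot: [-0.001, 0.776, 0.631, -0.001]
contact_force: [0.4, 0.5, -0.7]
gripper_width: 0.302
grasp_force: 60.4
```

>>> {"name": "play_rows", "arguments": {"steps": [[[-8, 1, 0, 0, 0, 0], [-25, 2.5, 0, 0, 0, 0], [-48, 5, 0, 0, 0, 0], [-75, 7.5, 0, 0, 0, 0], [-102, 10.5, 0, 0, 0, 0], [-128, 13, 0, 0, 0, 0], [-147, 15, 0, 0, 0, 0], [-157, 16, 0, 0, 0, 0], [-160, 16.5, 0, 0, 0, 0], [-160, 16.5, 0, 0, 0, 0], [-160, 16.5, 0, 0, 0, 0], [-160, 16.5, 0, 0, 0, 0]]]}}

```text
time: 57.35
tool_pos: [0.441, -0.1286, 0.1937]
tool_rot: [-0.0, 0.775, 0.631, 0.0]
contact_force: [-0.1, -0.1, -1.6]
gripper_width: 0.297
grasp_force: 60.4
```

```bash
python3 -c "
from h import *
s=manip.state();p=s['tool_pos'];print(p,to((.441,-.1296,.0919),-11.8),s['gripper_width'])
im,d=vision.grab_frame('top'); a,_=vision.grab_frame('side')
u,v=pix('side',p).astype(int)
cv2.imwrite('pics/r2.png',np.hstack([cv2.resize(im[225:325,225:345],(480,400),interpolation=2),cv2.resize(a[v-20:v+80,u-40:u+40],(320,400),interpolation=2)]))
print(pix('side',p-[0,0,.082])-[u-40,v-20],pix('side',p-[0,0,.007])-[u-40,v-20])
"
```

```text
[ 0.44098666 -0.12862577  0.19366611] (array([ -1. ,   0.2, 101.8]), array([-0. , -0. ,  0.1])) 0.29735723244552614
[40.56342258 50.42152786] [40.95768628 23.23209637]
```

View pics/r2.png

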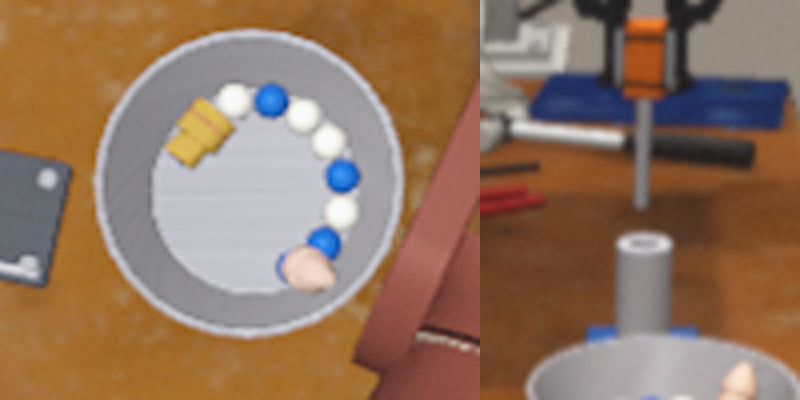

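In the pot: both parts, seven beads in plain view and the eighth (blue) under the nozzle at (305,268), which leans on the wall. The rod tip reads ~2 px low, so I'll measure its tilt by depth.

```bash
python3 -c "
from h import *
p=manip.state()['tool_pos']; K,e,M=cam('side')
acc=[];N=6
for i in range(N):
    im,d=vision.grab_frame('side'); acc.append(d)
D=np.median(acc,0); u0,v0=pix('side',p).astype(int)
def pt(u,v): z=D[v,u]; return M@np.array([(u-K[0,2])/K[0,0]*z,(v-K[1,2])/K[1,1]*z,z])+e
for v in range(v0-14,v0+36,3):
    q=[pt(u,v) for u in range(u0-6,u0+7)]; q=np.array([x for x in q if np.linalg.norm(x[:2]-p[:2])<.035])
    if len(q): print(v-v0,len(q),(q.mean(0)-p).round(4))
# nozzle in pot
print(tool()[0])
n=copper('side',x=(-330,-140),y=(-100,100),z=(6,120)); w=C0+n[:,:1]/1000*CX+n[:,1:2]/1000*CY; k=np.linalg.norm(w-[.4325,.047],axis=1)<.08; w=np.c_[w,n[:,2]/1000][k]; print('noz',len(w),w.min(0).round(3),w.max(0).round(3),w.mean(0).round(3))
"
```

```text
-14 13 [0.0032 0.0096 0.0407]
-11 13 [0.0032 0.0115 0.0333]
-8 13 [0.0031 0.0122 0.0256]
-5 13 [0.003  0.0118 0.0177]
-2 13 [0.0029 0.0129 0.01  ]
1 13 [0.0028 0.0141 0.0024]
4 10 [ 0.0014  0.0143 -0.0056]
7 4 [ 0.0011  0.0079 -0.0152]
10 4 [ 0.001   0.0076 -0.0234]
13 4 [ 0.0009  0.0091 -0.0311]
16 4 [ 0.0008  0.0097 -0.0392]
19 4 [ 0.0007  0.0102 -0.0472]
22 3 [ 0.002   0.0112 -0.0552]
25 3 [ 0.0019  0.0121 -0.0632]
28 3 [ 0.0017  0.0121 -0.0715]
31 4 [ 0.003   0.013  -0.0796]
[ 0.44094033 -0.12923414  0.19381818]
noz 123 [ 0.363 -0.015  0.012] [0.502 0.12  0.055] [0.39  0.029 0.037]
```

The rod is tilted ~4.5° towards the tool's +x. Turning the tool -4.5° about its y to make it upright.

>>> {"name": "play_rows", "arguments": {"steps": [[[0, 0, 0, 0, -1.5, 0], [0, 0, 0, 0, -3, 0], [0, 0, 0, 0, -4.5, 0], [0, 0, 0, 0, -4.5, 0], [0, 0, 0, 0, -4.5, 0], [0, 0, 0, 0, -4.5, 0]]]}}

```text
time: 58.3
tool_pos: [0.4409, -0.1295, 0.1938]
tool_rot: [0.025, 0.775, 0.63, -0.03]
contact_force: [0.7, 1.7, 0.2]
gripper_width: 0.298
grasp_force: 60.3
```

```bash
python3 -c "
from h import *
p=manip.state()['tool_pos']; K,e,M=cam('side'); print(p)
D=np.median([vision.grab_frame('side')[1] for i in range(8)],0); u0,v0=pix('side',p).astype(int)
def pt(u,v): z=D[v,u]; return M@np.array([(u-K[0,2])/K[0,0]*z,(v-K[1,2])/K[1,1]*z,z])+e
R_=[]
for v in range(v0-14,v0+38,1):
    q=[pt(u,v) for u in range(u0-6,u0+7)]; q=np.array([x for x in q if np.linalg.norm(x[:2]-p[:2])<.035])
    if len(q): R_.append(np.r_[v-v0,len(q),(q.mean(0)-[.441,-.1296,p[2]])])
R_=np.array(R_); s=R_[(R_[:,4]<-.014)&(R_[:,1]<6)]
print(np.polyfit(s[:,4],s[:,2],1),np.polyfit(s[:,4],s[:,3]-.005,1),s[-1],s[0])
print(R_[(R_[:,4]>-.016)&(R_[:,4]<-.002)].round(4))
"
```

```text
[ 0.44089264 -0.12949596  0.19379245]
[0.00916986 0.00118595] [-0.01503511  0.00117878] [ 3.10000000e+01  3.00000000e+00  1.58332281e-03  7.90678110e-03
 -8.15666907e-02] [ 7.00000000e+00  4.00000000e+00  1.13955101e-03  6.79925370e-03
 -1.58011975e-02]
[[ 3.00e+00  1.10e+01  1.00e-04  1.39e-02 -3.30e-03]
 [ 4.00e+00  1.00e+01  1.40e-03  1.49e-02 -5.70e-03]
 [ 5.00e+00  4.00e+00  1.20e-03  5.10e-03 -1.08e-02]
 [ 6.00e+00  4.00e+00  1.20e-03  6.00e-03 -1.33e-02]
 [ 7.00e+00  4.00e+00  1.10e-03  6.80e-03 -1.58e-02]]
```

>>> {"name": "play_rows", "arguments": {"steps": [[[-0.5, 0, 5, 0, 0, 0], [-0.5, 0, 12, 0, 0, 0], [0.5, 0, 20, 0, 0, 0], [1.2, 0, 28, 0, 0, 0], [1.9, 0, 36, 0, 0, 0], [2.5, 0, 44, 0, 0, 0], [3.2, 0, 53, 0, 0, 0], [3.9, 0, 62, 0, 0, 0], [4.6, 0, 71, 0, 0, 0], [5.3, 0, 80, 0, 0, 0], [6, 0, 88, 0, 0, 0], [6, 0, 88, 0, 0, 0]]]}}

```text
time: 59.7
tool_pos: [0.4394, -0.1298, 0.1032]
tool_rot: [0.023, 0.775, 0.63, -0.031]
contact_force: [-0.1, -0.3, 0.2]
gripper_width: 0.296
grasp_force: 60.3
```

```bash
python3 -c "
from h import *
s=manip.state();print(s['tool_pos'],s['contact_force'])
from plant import vision as v
im,d=v.grab_frame('side'); print(blobs(im,(5,150,60),(22,255,255),(325,170,365,225))[:2],pix('side',(.441,-.1166,.085)))"
```

```text
[ 0.43941426 -0.1298314   0.10323072] [-0.06549345 -0.34695317  0.21304831]
[(562, [332.24, 206.61], [325, 187, 17, 38]), (205, [348.55, 197.95], [343, 188, 12, 21])] [348.47155241 212.22610686]
```

>>> {"name": "play_rows", "arguments": {"steps": [[[0.2, 0, 2, 0, 0, 0], [0.4, 0, 4, 0, 0, 0], [0.5, 0, 6, 0, 0, 0], [0.6, 0, 8, 0, 0, 0], [0.6, 0, 8, 0, 0, 0], [0.6, 0, 8, 0, 0, 0]]]}}

```text
time: 60.25
tool_pos: [0.4407, -0.1304, 0.0976]
tool_rot: [0.025, 0.775, 0.63, -0.03]
contact_force: [-0.0, -0.6, -0.7]
gripper_width: 0.295
grasp_force: 60.3
```

>>> {"name": "play_rows", "arguments": {"steps": [[[0.1, 0, 1, 0, 0, 0], [0.2, 0, 2, 0, 0, 0], [0.2, 0, 3, 0, 0, 0], [0.3, 0, 4, 0, 0, 0], [0.3, 0, 4, 0, 0, 0], [0.3, 0, 4, 0, 0, 0]]]}}

```text
time: 60.75
tool_pos: [0.4406, -0.1304, 0.0934]
tool_rot: [0.025, 0.775, 0.63, -0.031]
contact_force: [0.1, -0.3, 0.5]
gripper_width: 0.294
grasp_force: 60.3
```

>>> {"name": "play_rows", "arguments": {"steps": [[[0.1, 0, 1, 0, 0, 0], [0.1, 0, 2, 0, 0, 0], [0.1, 0, 2, 0, 0, 0], [0.1, 0, 2, 0, 0, 0], [0.1, 0, 2, 0, 0, 0]]]}}

```text
time: 61.17
tool_pos: [0.4409, -0.1305, 0.092]
tool_rot: [0.025, 0.775, 0.63, -0.03]
contact_force: [-0.9, 1.6, 3.6]
gripper_width: 0.299
grasp_force: 60.7
```

>>> {"name": "play_rows", "arguments": {"steps": [[[0, 0, 0, 0, 0, 0], [0, 0, 0, 0, 0, 0], [0, 0, 0, 0, 0, 0], [0, 0, 0, 0, 0, 0], [0, 0, 0, 0, 0, 0], [0, 0, 0, 0, 0, 0], [0, 0, -12, 0, 0, 0], [0, 0, -35, 0, 0, 0], [0, 0, -65, 0, 0, 0], [0, 0, -95, 0, 0, 0], [0, 0, -115, 0, 0, 0], [0, 0, -120, 0, 0, 0]]], "claw": 1}}

```text
time: 62.17
tool_pos: [0.4449, -0.1219, 0.2171]
tool_rot: [0.029, 0.775, 0.63, -0.028]
contact_force: [0.3, -0.1, 0.3]
gripper_width: 0.998
grasp_force: 0.0
```

>>> {"name": "play_rows", "arguments": {"steps": [[[-15, 0, -10, 0, 1, 0], [-45, 0, -10, 0, 2, 0], [-80, 0, -10, 0, 3, 0], [-115, 0, -10, 0, 4.5, 0], [-145, 0, -10, 0, 4.5, 0], [-165, 0, -10, 0, 4.5, 0], [-170, 0, -10, 0, 4.5, 0], [-170, 0, -10, 0, 4.5, 0], [-170, 0, -10, 0, 4.5, 0]]]}}

```text
time: 62.92
tool_pos: [0.408, -0.2857, 0.2338]
tool_rot: [-0.001, 0.776, 0.631, 0.0]
contact_force: [0.1, -0.9, -0.2]
gripper_width: 0.997
grasp_force: 0.0
```

```bash
python3 -c "
from h import *
im,d=vision.grab_frame('top'); a,_=vision.grab_frame('side'); D=np.median([vision.grab_frame('top')[1] for i in range(6)],0)
p=cloud('top',(225,225,345,325),D); h=cv2.cvtColor(im[225:325,225:345],cv2.COLOR_BGR2HSV)
m=(cv2.inRange(h,np.array((0,40,120)),np.array((16,150,255)))>0).ravel()
q=p[m[:len(p)]] if len(p)==m.size else p[:0]; q=q[np.linalg.norm(q[:,:2]-[.4325,.047],axis=1)<.08]
print('noz',len(q),q.min(0).round(3),q.max(0).round(3),q.mean(0).round(3))
r=cloud('top',(345,235,400,295),D); r=r[r[:,2]>.12]; print('rod top',r.mean(0).round(4),np.median(r[:,2]))
print(tool()[0])
cv2.imwrite('pics/f.png',np.hstack([cv2.resize(im[225:325,225:405],(540,300),interpolation=2),cv2.resize(a[190:270,310:380],(260,300),interpolation=2)]))
"
```

```text
noz 130 [ 0.354 -0.021 -0.002] [0.478 0.088 0.055] [0.391 0.02  0.035]
rod top [ 0.4412 -0.1271  0.1343] 0.13507129140945023
[ 0.40842148 -0.28587758  0.23455273]
```

View pics/f.png

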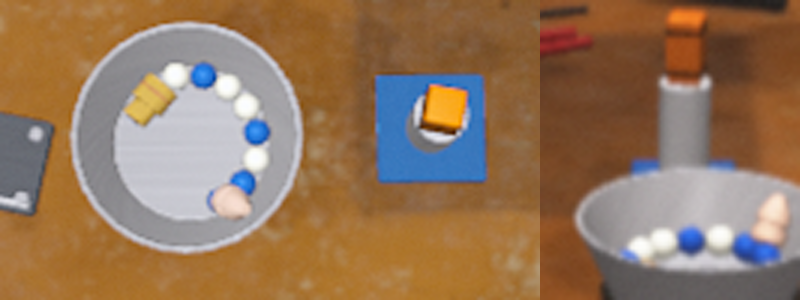

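The rod hangs in its stand (top at 135 mm). All eight beads and both parts are in the pot; the nozzle at (232,200) rests on beads against the wall, with nothing measured above the rim. Handing in.

```bash
python3 -c "
from h import *
print(order.job_done())"
```

```text
the job is handed in; nothing more can be done
None
```

The job is handed in: the nozzle and then the diffuser were each clamped firmly and put in the pot (no spacer was found), the pot was stirred five turns, the rod is back in its stand and the caliper is open to its stop, with the nozzle resting on beads against the pot wall, below the rim.

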